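# Clamp milk sample bottles in the shaker cradle

### The arm

A 7-joint arm with a two-finger parallel gripper is mounted at the origin on the work surface; the furniture and walls round the work are solid. World frame = base frame: x ahead of the robot, y to its left, z up, the work surface at z = 0. Lengths are in mm, angles in rad, forces in N, time in s.
With the tool pointing down it reaches from about 425 to 1025 mm from the base axis. Payload 3.6 kg.
Tool frame: the origin (TCP) lies between the finger pads; the fingertips stand 11 mm ahead of it and the grasp point (between the pads) lies 8 mm behind it (manip.tip_reach is the distance from the TCP to the fingertips, in mm); y points along the fingers, x is the direction in which the jaws open and shut, and the axes are right-handed (so a half turn about y gives the same grasp; the last joint's range is limited). The gripper opens to 85 mm and grips with 20 to 120 N. Pads are 22 mm wide; open, the fingers measure 114 mm over their backs; the gripper's body (76 mm by 85 mm) begins 54 mm behind the grasp point. The pads swing forward as they close: fully open they stand 13 mm farther back than shut.
Start: joints at [-1.204, 0.591, 0.048, 1.609, -0.033, 0.943, -0.034], TCP at [321.728, 649.708, 242.302] pointing down, gripper open.
Joint ranges: [-2.69, 2.69], [-0.47, 2.24], [-1.27, 1.36], [0.19, 2.51], [-1.53, 4.68], [0.08, 2.07], [-3.09, 3.09]. Speed limits (rad/s): [2.57, 2.57, 3.14, 3.14, 3.14, 3.14, 3.14].

### API

Orientations are given as a unit quaternion [w, x, y, z].
In Python, from bench import telemetry, read_camera, camera_params, order, recognise, outline_of, pinpoint, manip gives the robot as it stands. The module is installed in compiled form; this text tells all that it offers.
- The arm moves only by the tool jog_arm, never from a script. Its argument "series" is one flat list of numbers, 5 for each row, row after row: the gripper's target within -1 to 1 (shut at 1, half-way at 0, fully open at -1), then the shift along the world's x, y, z in cm, then the turn about the world's z in degrees. In form: [jaw, dx, dy, dz, yaw, jaw, dx, dy, dz, yaw, ...]. A call has 1 to 5 rows; each row is the pose to reach, as a shift and turn from the pose commanded when the call began; what a row does not reach only later rows make up. A row lasts 1/8 s, in which the tool goes at most 62.5 mm and 10.7 degrees, less where a joint would pass 70% of its speed; a pose out of reach is approached as far as the arm can. A call with a gripper value outside its range is refused whole. The fingers move at their own pace and stop on an object; "grip_force" is the grip in N (left out, the last holds). Time passes only in rows, so rows that repeat a pose let the fingers close. It gives the time, the measured TCP pose, the force and the opening at its end, in the units of the state.
- telemetry.read_state(): the state, without advancing time (a new reading comes with each control period).
- read_camera(name): name is "scene" or "side" or "wrist"; returns the picture (480x640x3 uint8, red, green, blue); there is no depth.
- camera_params(name): a dict with "fx", "fy", "cx", "cy" (pixels), "R" (3x3) and "t" (3): a world point X has camera coordinates R X + t. Camera axes: x right, y down, z forward; pixel columns grow to the right and rows downward; lengths in mm; the calibration is good to about 2 mm. A picture is of the moment at which its call begins: read the wrist's pose just before it. camera_params takes no time and is no camera call; for the wrist camera it gives the pose at the moment of the call.
- order.job_done(): hands the job in, once; it reports no verdict.
Trained networks look in the newest picture that a camera, given by its name, has taken for a name from the list of things; names that differ only in an ending like _2 or _b are one class to them, and where a whole thing is asked for, a point or a joint stands for the part that bears it (a point fixed in the world has none). Each returns a list of dicts, best first, with "conf" (0 to 1); they miss things now and then, are a little off and sometimes report something else, mostly with a low value. They report only what shows in the picture. A call takes as long as a camera call.
- recognise(camera, label): "extent" ([centre column, centre row, width, height] in pixels, round what is visible of it).
- outline_of(camera, label): "region" (480x640 bool, what is visible of it) and "extent" ([centre column, centre row, width, height] in pixels, round what is visible of it).
- pinpoint(camera, label): "xy" ([column, row] in pixels: a listed point, or the origin of a listed thing).
The state is a dict: "time": time; "joint_positions": joint angles; "dq": joint speeds; "tau": joint torques, N m; "ee_pos": TCP position; "orientation": TCP orientation; "ft_force": force on the tool from outside, world axes, zero at the start; "torque": the same for the moment, N m; "width": finger opening in mm.
Only numpy, scipy, OpenCV 4.12 (cv2) and the standard library are available. Lean on these libraries where they do the work, as an engineer would, in place of code of your own. Each camera call takes 0.05 s, during which the arm holds its last target.

### The job

Load every milk sample bottle standing on the worktop upright into the shaker cradle, side by side between the back jaw and the clamp bar, and let go of them. Then wind the clamp bar forward to its stops with its two knobs, turning them alternately in small steps so that the bar stays square and neither end ever gets more than 1 cm (about 1 rad of knob) ahead of the other. Last of all swing the open front flap up until it is fully closed.

Things in the scene. Friction and masses are not known exactly. Their poses are not given: they have to be found in the camera images.
- cradle: fixed bottle cradle of a shaker; white deck 10 mm thick, x -120 to +65, y -145 to +145 mm of its frame (origin on the underside, z up). Its x axis points to the back jaw (roughly the robot's right, varies), the flap is at its -x front. Bottles stand on the deck between jaw and clamp bar in a row along y. Knob spindles, 18 mm thick, stand at x = -85, y = +-115 mm
- bay (a point): middle of the loading bay on the deck's top, at x = -14, y = 0, z = 10 mm in the cradle's frame. It has three places for bottles, centred 83 mm apart along the cradle's y (0, -83, +83 mm), one bottle each, any of them; set a bottle's centre within 10 mm of this point along x and within 6 mm of a place's middle along y (over 8 mm off it can wedge on a fin: shift it back)
- jaw (a point): middle of the back jaw's face, at x = +41, y = 0, z = 70 mm (top edge) in the cradle's frame; the jaw is 260 mm long. Two fins 4 mm thick, 33 mm deep (to x = +8) stand out from it at y = -41.5 and +41.5 mm, z up to 70 mm; end cheeks 6 mm thick, same height, x -33 to +41 mm, have inner faces at y = -128 and +128 mm
- bottle_1: glass milk sample bottle with a white push cap: round body 74 mm in diameter, shoulder from 100 mm up, cap 53 mm in diameter from 113 to 136 mm above the underside; 136 mm tall, about 0.3 kg. Take it by the cap from above. Origin: centre of the underside, z up. Absent (None from the start) in some runs
- bottle_2: glass milk sample bottle with a white push cap: round body 74 mm in diameter, shoulder from 100 mm up, cap 53 mm in diameter from 113 to 136 mm above the underside; 136 mm tall, about 0.3 kg. Take it by the cap from above. Origin: centre of the underside, z up. Absent (None from the start) in some runs
- bottle_3: glass milk sample bottle with a white push cap: round body 74 mm in diameter, shoulder from 100 mm up, cap 53 mm in diameter from 113 to 136 mm above the underside; 136 mm tall, about 0.3 kg. Take it by the cap from above. Origin: centre of the underside, z up. Absent (None from the start) in some runs
- knob_a (a joint): black fluted knob, 34 mm in diameter, z = 118 to 142 mm in the cradle's frame, at (-85, +115) mm; drives the +y end of the clamp bar. Value in rad grows clockwise seen from above: 0 = bar end fully back, 3.4 = home at the stop; starts at 0. Moves the bar end 9 mm forward per rad. Stays where left (friction 0.06 N m); grip at any angle
- knob_b (a joint): black fluted knob, 34 mm in diameter, z = 118 to 142 mm in the cradle's frame, at (-85, -115) mm; drives the -y end of the clamp bar. Value in rad grows clockwise seen from above: 0 = bar end fully back, 3.4 = home at the stop; starts at 0. Moves the bar end 9 mm forward per rad. Stays where left (friction 0.06 N m); grip at any angle
- knob_a_grip (a point): on the axis of knob_a, at half the knob's height (130 mm above the cradle's underside)
- knob_b_grip (a point): on the axis of knob_b, at half the knob's height
- bar_skew (a joint): angle of the clamp bar against the cradle's y axis in rad, 0 when square; about (end b - end a) / 230 mm, positive when the knob_b end is ahead; 10 mm difference is 0.043; it jams at +-0.055
- bar_mid (a point): middle of the clamp bar's inner face, at z = 74 mm (its top edge); at x = -69 mm of the cradle's frame when fully back, -38 mm when home. Bar along y, 256 mm long, 12 mm thick, z 14 to 74 mm. It pushes the bottles back as it comes; home leaves 4 mm of play
- flap (a joint): drop-down front flap, clear panel 200 mm wide and 60 mm high with a steel handle, hinged along its bottom edge. Value in rad: 0 closed (upright), 1.35 lowered outwards (to the cradle's -x); starts at 1.15 to 1.35. Stiff hinge (0.14 N m), stays where it is left
- flap_handle (a point): middle of the flap's handle rod: 10 mm thick, parallel to the hinge (the cradle's y axis), 80 mm long, 105 mm from the hinge, standing 40 mm clear of the panel's edge
- flap_hinge (a point): middle of the flap's hinge line, at x = -113, y = 0, z = 12 mm in the cradle's frame; does not move

How it is judged:
By the outcome, as a careful person would: the job done as asked, in the order asked, and still so for the second after the job is handed in, with the robot touching nothing.
Of bottle_1, bottle_2, bottle_3 only 2 to 3 are there at a start; the rules pass over those that are not, and their reading is None.
At some moment in a run one of bottle_1, bottle_2, bottle_3 may be knocked a few centimetres aside while the robot is not near it.
It also fails if it takes over 210 s, if anything falls off the work surface, if the arm or the gripper's body presses on something with over 40 N, if the wrist force passes 120 N, or if a joint passes its speed limit or range.

## Working session

There is one attempt and no reset: what is moved stays moved. The work goes in short steps, Python scripts to look and compute and a tool call to move; the robot and the scene stay as the last step left them, time stands still between calls to the robot, and variables do not carry over. Pictures are saved under pics/ and viewed, and the job is handed in when it is done.

Besides the shell and the picture viewer there is one more tool, called after ">>>" as a command line: name --argument value ..., lists and objects as JSON in quotes. jog_arm: Moves the arm, as the interface text tells. Its arguments: {"type":"object","properties":{"series":{"type":"array"},"grip_force":{"type":"number"}},"required":["series"]}

```bash
mkdir -p pics; ls
python3 - <<'E'
from bench import telemetry, read_camera, camera_params, manip
import cv2, numpy as np
print(telemetry.read_state()); print([a for a in dir(manip) if a[0]!='_'])
for n in ["scene","side","wrist"]:
    im=read_camera(n); cv2.imwrite(f"pics/{n}0.png",im[:,:,::-1]); p=camera_params(n)
    R=np.array(p["R"]);t=np.array(p["t"]); print(n,p["fx"],p["cx"],p["cy"],(-R.T@t).round(),R.round(2).tolist())
E
```

```text
pics
{'time': 0.0, 'joint_positions': array([-1.20447327,  0.59209593,  0.04826102,  1.6098648 , -0.03331103,
        0.94271497, -0.03376302]), 'dq': array([ 0.00080564,  0.00102363,  0.00018915, -0.00100711, -0.00058076,
       -0.00120752, -0.00098698]), 'tau': array([-8.28933935e-05, -5.48673713e+01,  1.54634748e+00, -1.98121512e+01,
        9.33760777e-03,  8.76981416e-03,  4.26415340e-06]), 'ee_pos': array([321.3493009 , 648.96694833, 241.14073598]), 'orientation': array([-0.60032707,  0.60123438,  0.37224406, -0.37357595]), 'ft_force': array([-0.0098865 ,  0.80923377, -0.27518903]), 'torque': array([-0.03673931, -0.00651479, -0.0073912 ]), 'width': 85.29529069549947}
['MotionError', 'tip_reach']
scene 493.8668773597668 320.4362732436248 230.57541688616556 [509. 832. 524.] [[-1.0, -0.08, -0.0], [-0.03, 0.42, -0.91], [0.07, -0.9, -0.42]]
side 478.58623832543566 315.68459462716544 235.52543810558458 [568. 714. 399.] [[-1.0, -0.01, 0.02], [-0.02, 0.35, -0.94], [-0.0, -0.94, -0.35]]
wrist 332.802402856664 316.1994989108135 238.8632585275674 [247. 686. 374.] [[0.44, 0.9, -0.0], [0.85, -0.42, 0.33], [0.29, -0.15, -0.95]]
```

View pics/scene0.png

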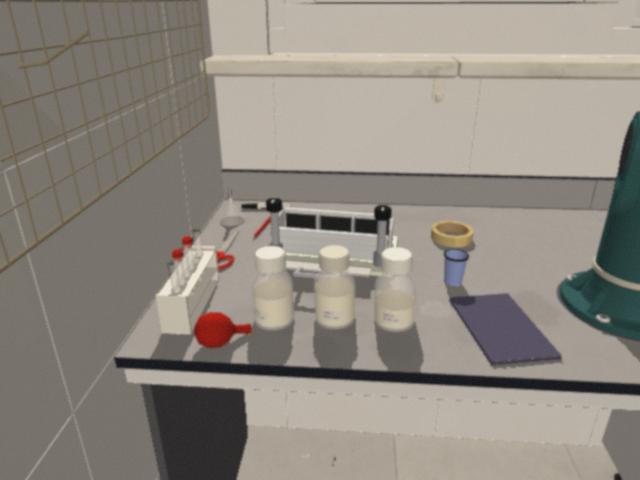

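View pics/side0.png

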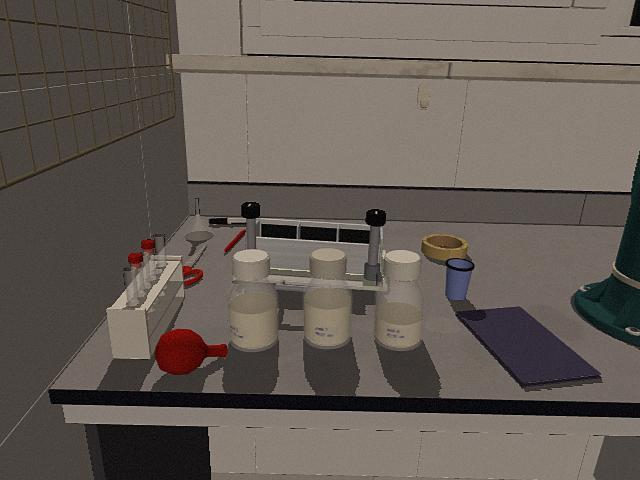

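View pics/wrist0.png

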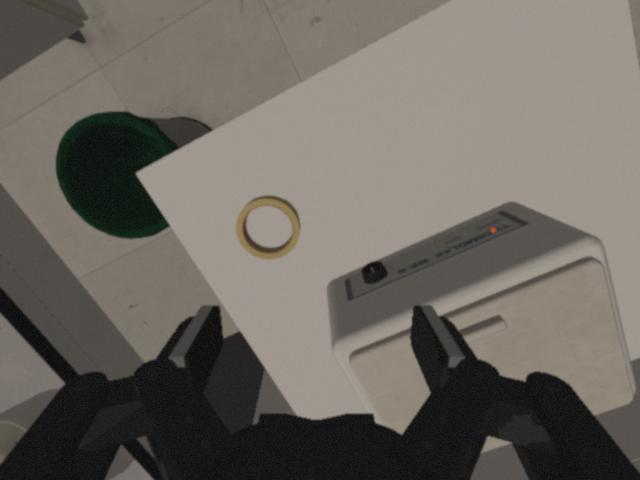

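```bash
cat > h.py <<'E'
from bench import telemetry, read_camera, camera_params, order, recognise, outline_of, pinpoint, manip
import cv2, numpy as np
from scipy.optimize import least_squares
from scipy.spatial.transform import Rotation as Rot
def proj(p,X):
    X=np.atleast_2d(X).astype(float); c=X@np.array(p["R"]).T+np.array(p["t"])
    return np.c_[p["fx"]*c[:,0]/c[:,2]+p["cx"],p["fy"]*c[:,1]/c[:,2]+p["cy"]]
def onz(p,uv,z):
    R=np.array(p["R"]);t=np.array(p["t"]);o=-R.T@t
    d=R.T@np.array([(uv[0]-p["cx"])/p["fx"],(uv[1]-p["cy"])/p["fy"],1.]); return o+d*(z-o[2])/d[2]
E
python3 - <<'E'
from h import *
for n in ["scene","side"]:
    read_camera(n); p=camera_params(n)
    for l,z in [("cradle",0),("bay",10),("jaw",70),("bottle_1",0),("knob_a_grip",130),("bar_mid",74),("flap_handle",50),("flap_hinge",12)]:
        for r in pinpoint(n,l): print(n,l,round(r["conf"],2),np.round(r["xy"],1),onz(p,r["xy"],z).round(1))
    for l in ["bottle_1","knob_a"]:
        for r in recognise(n,l): print(n,"rec",l,round(r["conf"],2),np.round(r["extent"],1))
print(telemetry.read_state()["time"])
E
```

```text
scene cradle 0.89 [332.  244.5] [ 565.1 -216.8    0. ]
scene bay 0.62 [334.2 242.7] [ 559.4 -206.6   10. ]
scene jaw 0.65 [338.5 214.1] [ 551.5 -237.6   70. ]
scene bottle_1 0.84 [333.4 320.2] [545.1  89.3   0. ]
scene bottle_1 0.82 [394.2 315.7] [434.5  67.    0. ]
scene bottle_1 0.8 [272.  318.5] [656.9  92.3   0. ]
scene knob_a_grip 0.61 [275.2 207.4] [ 680.6 -122.9  130. ]
scene bar_mid 0.9 [327.8 229.9] [ 570.3 -138.9   74. ]
scene flap_handle 0.81 [312.6 279.9] [587.5  34.2  50. ]
scene flap_hinge 0.66 [326.3 265.2] [570.3 -93.   12. ]
scene rec bottle_1 0.93 [334.4 284.9  42.3  81.7]
scene rec bottle_1 0.9 [273.7 287.9  43.8  87.1]
scene rec knob_a 0.78 [382.6 214.1  17.9  17.1]
scene rec knob_a 0.63 [274.4 205.1  14.3  11.6]
side cradle 0.91 [316.6 262.6] [ 561.6 -190.1    0. ]
side jaw 0.87 [318.  223.3] [ 560.5 -235.6   70. ]
side bottle_1 0.86 [397.1 336.9] [437.6  83.3   0. ]
side bottle_1 0.83 [326.9 338. ] [545.   90.9   0. ]
side bottle_1 0.56 [252.9 336.8] [656.7  92.4   0. ]
side knob_a_grip 0.64 [251.  205.5] [ 689.3 -156.1  130. ]
side bar_mid 0.58 [308.3 240.1] [ 578.8 -126.2   74. ]
side flap_handle 0.6 [302.8 291.7] [583.8  38.1  50. ]
side flap_hinge 0.91 [310.3 274.3] [ 573.5 -107.5   12. ]
side rec bottle_1 0.82 [251.1 301.   53.4 108. ]
side rec bottle_1 0.78 [325.6 298.9  52.7  97.9]
side rec bottle_1 0.77 [400.2 299.9  52.5 105.1]
side rec bottle_1 0.34 [251.2 210.   18.9  18.2]
side rec knob_a 0.88 [373.5 218.8  22.6  20.4]
side rec knob_a 0.64 [252.7 207.2  20.4  16.7]
1.25
```

>>> jog_arm --series '[-1,0,0,5,0,-1,0,0,10,0,-1,2,-5.8,10,8,-1,4,-11.6,10,16,-1,6,-17.4,10,26]'

```text
time: 1.88
ee_pos: [382.4, 473.9, 342.6]
orientation: [-0.5, 0.5, 0.5, -0.5]
ft_force: [1.0, -0.4, 1.1]
width: 85.0
```

>>> jog_arm --series '[-1,2,-5.8,0,0,-1,4,-11.6,0,0,-1,6,-17.4,0,0,-1,8,-23.2,0,0,-1,10,-29,0,0]'

```text
time: 2.5
ee_pos: [482.2, 183.8, 342.7]
orientation: [-0.501, 0.502, 0.499, -0.498]
ft_force: [0.9, -0.0, 0.2]
width: 85.5
```

>>> jog_arm --series '[-1,1.5,-5,0,0,-1,3,-10,0,0,-1,4.5,-14,0,0,-1,5,-16,0,0,-1,5,-16,0,0]'

```text
time: 3.12
ee_pos: [532.0, 23.7, 342.5]
orientation: [-0.502, 0.503, 0.497, -0.497]
ft_force: [0.1, -0.2, -0.4]
width: 85.2
```

Run:
```python
from h import *
s=telemetry.read_state();print(s["time"],s["ee_pos"],s["joint_positions"].round(2),Rot.from_quat(s["orientation"][[1,2,3,0]]).as_matrix().round(3).tolist())
n="wrist";im=read_camera(n);cv2.imwrite("pics/w1.png",im[:,:,::-1]); p=camera_params(n)
for l,z in [("cradle",0),("bay",10),("jaw",70),("bottle_1",0),("knob_a_grip",130),("bar_mid",74),("flap_handle",50),("flap_hinge",12)]:
        for r in pinpoint(n,l): print(n,l,round(r["conf"],2),np.round(r["xy"],1),onz(p,r["xy"],z).round(1))
```

```text
3.125 [531.96702369  23.6921073  342.48716536] [-0.28  0.24  0.19  1.94 -0.05  0.97  1.49] [[0.01, 0.0, -1.0], [1.0, -0.001, 0.01], [-0.001, -1.0, -0.0]]
wrist cradle 0.84 [160.8 207.4] [ 561.8 -202.1    0. ]
wrist bay 0.82 [166.3 209.8] [ 562.9 -190.    10. ]
wrist jaw 0.65 [105.4 219. ] [ 559.4 -240.7   70. ]
wrist bottle_1 0.93 [364.4 263.6] [653.1  98.9  -0. ]
wrist bottle_1 0.68 [358.5 192.7] [542.1  85.9   0. ]
wrist bottle_1 0.62 [362.2 113.9] [435.9  87.2   0. ]
wrist knob_a_grip 0.58 [189.1 329. ] [ 681.2 -129.6  130. ]
wrist bar_mid 0.59 [190.6 228.6] [ 571.6 -133.5   74. ]
wrist flap_handle 0.98 [304.6 227.4] [578.4   9.2  50. ]
wrist flap_handle 0.58 [358.2 194.6] [534.7  79.2  50. ]
wrist flap_hinge 0.74 [241.1 218.2] [575.6 -83.4  12. ]
```

View pics/w1.png

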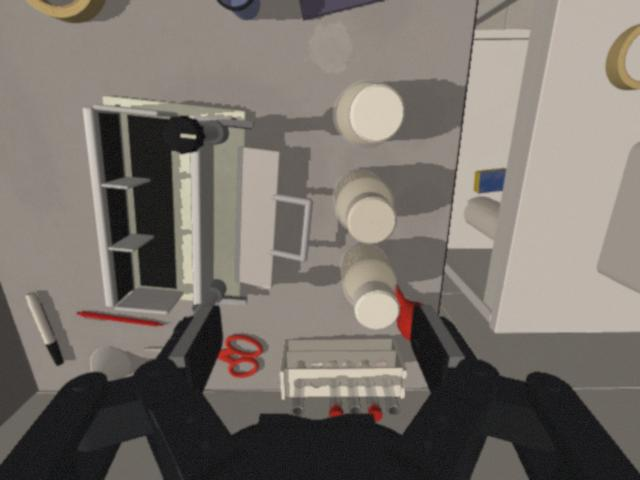

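```bash
cat > fit.py <<'E'
from h import *
P={"cradle":[0,0,0],"bay":[-14,0,10],"jaw":[41,0,70],"knob_a":[-85,115,130],"knob_b":[-85,-115,130],"bar_mid":[-69,0,74],"flap_hinge":[-113,0,12]}
def T(q,X):
    c,s=np.cos(q[2]),np.sin(q[2]); X=np.atleast_2d(np.array(X,float)); return np.c_[q[0]+c*X[:,0]-s*X[:,1],q[1]+s*X[:,0]+c*X[:,1],X[:,2]]
def fit(obs,q0=(563,-203,-1.6)):
    # obs: list of (params, localpoint, uv)
    def f(q): return np.concatenate([(proj(p,T(q,X))[0]-uv) for p,X,uv in obs])
    r=least_squares(f,q0,loss="soft_l1",f_scale=2,x_scale=[1,1,.01]); return r.x,f(r.x).reshape(-1,2)
E
python3 - <<'E'
from fit import *
import pickle
cs=camera_params("scene");cd=camera_params("side");cw=camera_params("wrist")
o=[]
for c,d in [(cs,dict(cradle=(332,244.5),bay=(334.2,242.7),jaw=(338.5,214.1),bar_mid=(327.8,229.9),flap_hinge=(326.3,265.2),knob_a=(274.4,205.1),knob_b=(382.6,214.1))),
 (cd,dict(cradle=(316.6,262.6),jaw=(318,223.3),bar_mid=(308.3,240.1),flap_hinge=(310.3,274.3),knob_a=(251.5,208.5),knob_b=(374,218))),
 (cw,dict(cradle=(160.8,207.4),bay=(166.3,209.8),jaw=(105.4,219),bar_mid=(190.6,228.6),flap_hinge=(241.1,218.2)))]:
    for k,v in d.items(): o.append((c,P[k],np.array(v)))
o.append((cw,[-85,-115,142],np.array([183,133.])))
q,r=fit(o);print(q,r.round(1).tolist())
pickle.dump(q,open("q.pkl","wb"))
def overlay(n,src,dst,c):
    im=cv2.imread(src)
    segs=[([41,-130,70],[41,130,70]),([-120,-145,10],[-120,145,10]),([65,-145,10],[65,145,10]),([-120,-145,10],[65,-145,10]),([-120,145,10],[65,145,10]),([-69,-128,74],[-69,128,74]),([-113,-100,12],[-113,100,12])]
    for a,b in segs:
        u=proj(c,T(q,[a,b])); cv2.line(im,*[tuple(int(v) for v in x.round()) for x in u],(0,0,255),1)
    for s in (-1,1):
        th=np.linspace(0,6.28,24); u=proj(c,T(q,np.c_[-85+17*np.cos(th),s*115+17*np.sin(th),0*th+142])); cv2.polylines(im,[u.round().astype(int)],True,(0,255,0),1)
    cv2.imwrite(dst,im)
overlay("wrist","pics/w1.png","pics/ow1.png",cw);overlay("scene","pics/scene0.png","pics/os1.png",cs);overlay("side","pics/side0.png","pics/od1.png",cd)
E
```

```text
[ 561.94571557 -200.19866323   -1.68818875] [[0.9, 3.2], [-2.3, 3.8], [-2.3, -0.6], [-0.1, 1.4], [-2.4, 1.1], [-1.3, 1.1], [-0.7, 0.1], [-0.2, -2.0], [1.6, -0.8], [4.7, -0.9], [-1.1, 4.5], [-0.7, 1.3], [2.1, -0.6], [0.7, -0.3], [2.0, 0.1], [-1.3, -2.3], [0.5, -1.5], [-3.9, -0.4], [-1.4, 2.3]]
```

View pics/ow1.png

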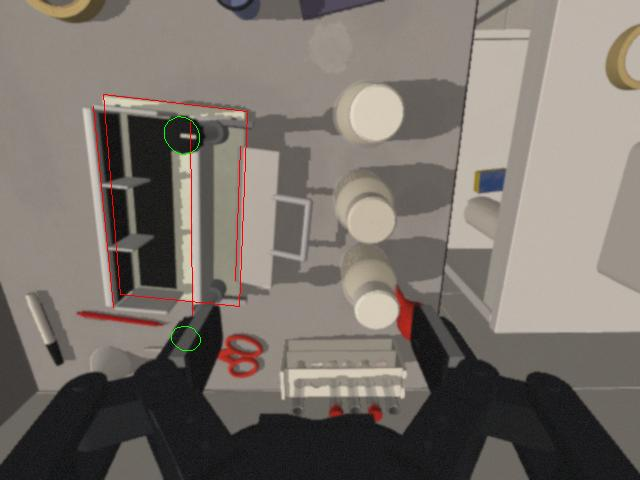

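View pics/od1.png

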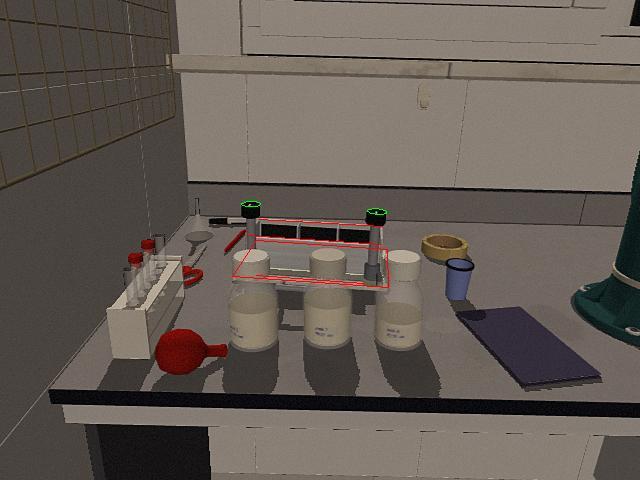

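>>> jog_arm --series '[-1,0,-5,0,-2,-1,0,-10,0,-4,-1,1,-15,0,-6,-1,1.5,-18,0,-6,-1,1.5,-18,0,-6]'

```text
time: 4.2
ee_pos: [546.6, -157.3, 342.4]
orientation: [-0.528, 0.529, 0.47, -0.471]
ft_force: [0.3, 0.2, -0.4]
width: 85.5
```

Run:
```python
from fit import *
import pickle
q=pickle.load(open("q.pkl","rb"))
s=telemetry.read_state();print(s["time"],s["ee_pos"])
n="wrist";c=camera_params(n);im=read_camera(n)[:,:,::-1].copy();cv2.imwrite("pics/w2.png",im)
for l in P:
    for r in pinpoint(n,l if "knob" not in l else l+"_grip"): print(l,round(r["conf"],2),np.round(r["xy"],1),proj(c,T(q,P[l])).round(1))
pickle.dump(c,open("c2.pkl","wb"))
cv2.imwrite("pics/w2b.png",cv2.resize(im[60:380,100:500],None,fx=2,fy=2))
```

```text
4.2 [ 546.57672829 -157.32180917  342.38390201]
cradle 0.8 [287.3 199.8] [[288.9 199.5]]
bay 0.91 [292.7 197. ] [[298.1 201. ]]
jaw 0.72 [251.2 213.5] [[251.7 211.4]]
jaw 0.65 [349.6 320.3] [[251.7 211.4]]
knob_a 0.75 [349.7 316.5] [[353.9 317.9]]
knob_b 0.91 [358.9 109.5] [[363.1 111.6]]
bar_mid 0.78 [338.8 209.8] [[339.8 212.4]]
bar_mid 0.31 [360.1 108.1] [[339.8 212.4]]
flap_hinge 0.73 [366.1 201.5] [[368.  201.5]]
```

View pics/w2b.png

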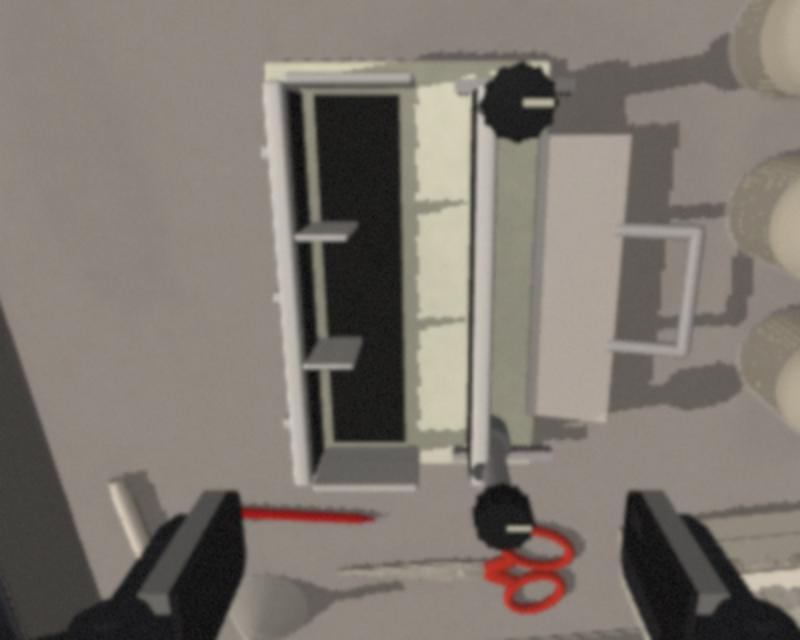

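Run:
```python
from fit import *
import pickle
c=pickle.load(open("c2.pkl","rb")); im=cv2.imread("pics/w2.png")
z=lambda u,v:np.array([u/2+100,v/2+60.])
o=[(c,[-85,-115,142],z(518,102)),(c,[-85,115,142],z(504,518)),(c,[-85,-115,142],z(518,102)),(c,[-85,115,142],z(504,518)),
 (c,[41,-130,70],z(286,82)),(c,[41,130,70],z(311,484)),(c,P["bar_mid"],[338,211]),(c,P["flap_hinge"],[366.1,201.5]),(c,[-120,-145,10],z(551,60)),(c,[65,-145,10],z(265,63))]
q,r=fit(o);print(q,r.round(1).tolist())
q3=None
pickle.dump(q,open("q2.pkl","wb"))
segs=[([41,-130,70],[41,130,70]),([-120,-145,10],[-120,145,10]),([65,-145,10],[65,145,10]),([-120,-145,10],[65,-145,10]),([-120,145,10],[65,145,10]),([-69,-128,74],[-69,128,74]),([-113,-100,12],[-113,100,12]),([41,-41.5,70],[8,-41.5,70]),([41,41.5,70],[8,41.5,70]),([41,128,70],[-33,128,70]),([41,-128,70],[-33,-128,70])]
big=cv2.resize(im[60:380,100:500],None,fx=2,fy=2)
Z=lambda u:((u-[100,60])*2).round().astype(int)
for a,b in segs:
    u=Z(proj(c,T(q,[a,b]))); cv2.line(big,tuple(map(int,u[0])),tuple(map(int,u[1])),(0,0,255),1)
for s in (-1,1):
    th=np.linspace(0,6.28,24); u=proj(c,T(q,np.c_[-85+17*np.cos(th),s*115+17*np.sin(th),0*th+142])); cv2.polylines(big,[Z(u)],True,(0,255,0),1)
cv2.imwrite("pics/w2o.png",big)
```

```text
[ 561.71004307 -203.72270459   -1.68075312] [[1.1, -0.3], [0.7, 4.2], [1.1, -0.3], [0.7, 4.2], [-2.4, -1.6], [0.1, 1.4], [-1.0, 1.2], [-0.6, -0.5], [0.2, -0.8], [-1.5, -1.4]]
```

View pics/w2o.png

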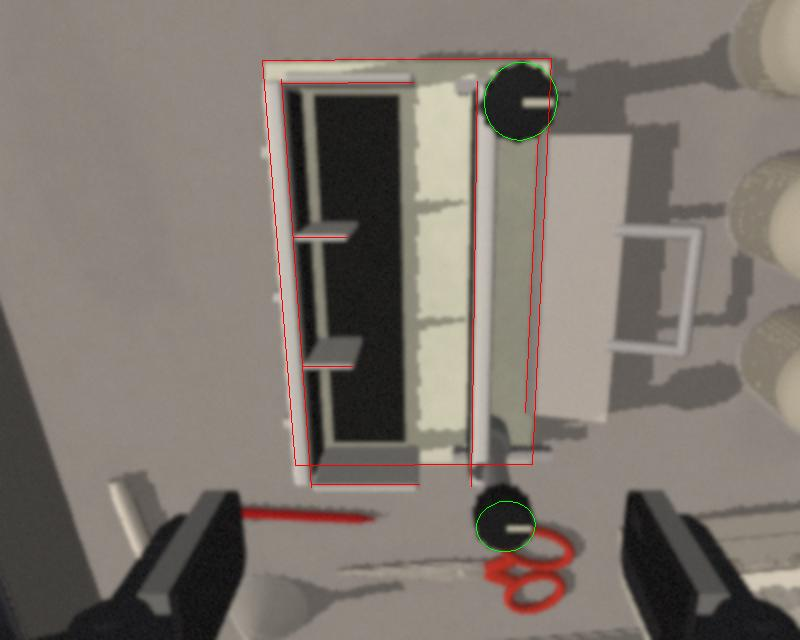

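Run:
```python
from fit import *
import pickle
c=pickle.load(open("c2.pkl","rb"))
z=lambda u,v:np.array([u/2+100,v/2+60.])
o=[(c,[-85,-115,142],z(518,102)),(c,[-85,115,142],z(505,525)),(c,[41,-130,70],z(283,82)),(c,[41,130,70],z(311,484)),(c,P["bar_mid"],[338,211]),(c,[-120,-145,10],z(551,60)),(c,[65,-145,10],z(265,63)),(c,[-33,128,70],z(418,486)),(c,[-33,-128,70],z(412,82))]
q,r=fit(o);print(q,r.round(1).tolist())
pickle.dump(q,open("q2.pkl","wb"))
print("places",T(q,[[-14,0,0],[-14,-83,0],[-14,83,0]]).round(1).tolist())
print("knobs",T(q,[[-85,115,130],[-85,-115,130]]).round(1).tolist(), "tool yaw deg",np.degrees(q[2])+180)
M=np.eye(3); 
# w1 wrist params: recompute not available; use scene/side caps
```

```text
[ 562.15070246 -203.66675491   -1.6800949 ] [[1.1, 0.1], [0.3, 1.0], [-0.9, -1.1], [0.3, 1.7], [-1.0, 1.5], [0.2, -0.5], [-1.4, -1.0], [0.4, -0.9], [0.4, 0.3]]
places [[563.7, -189.8, 0.0], [481.2, -180.7, 0.0], [646.2, -198.8, 0.0]]
knobs [[685.7, -131.7, 130.0], [457.1, -106.6, 130.0]] tool yaw deg 83.73765321823228
```

>>> jog_arm --series '[-1,0,5,0,0,-1,0,10,0,0,-1,0,16,0,0,-1,0,22,0,0,-1,0,22,0,0]'

```text
time: 5.22
ee_pos: [546.2, 73.3, 342.2]
orientation: [0.525, -0.523, -0.475, 0.474]
ft_force: [0.1, -1.1, -0.1]
width: 85.4
```

Run:
```python
from fit import *
s=telemetry.read_state();print(s["time"],s["ee_pos"],Rot.from_quat(s["orientation"][[1,2,3,0]]).as_matrix()[:,0])
n="wrist";c=camera_params(n);im=read_camera(n)[:,:,::-1].copy();cv2.imwrite("pics/w3.png",im)
for r in pinpoint(n,"bottle_1"): print(r["conf"],onz(c,r["xy"],0).round(1))
for r in recognise(n,"bottle_1"): print(r["conf"],np.round(r["extent"]))
import pickle;pickle.dump(c,open("c3.pkl","wb"))
```

```text
5.225 [546.19926023  73.31330744 342.22339193] [0.0984206  0.99514005 0.00310852]
0.83 [647.8  97.1   0. ]
0.74 [541.6  82.    0. ]
0.63 [437.2  81.4   0. ]
0.76 [318. 100.  64.  70.]
0.7 [340. 276.  58.  91.]
0.62 [323. 194.  62.  75.]
```

View pics/w3.png

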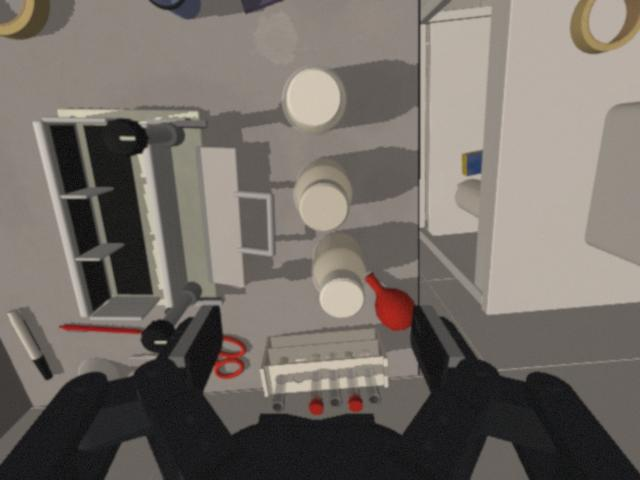

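```bash
cat > caps.py <<'E'
from fit import *
def caps(z=136,n="wrist",save=None):
    s=telemetry.read_state();c=camera_params(n);im=read_camera(n)
    if save: cv2.imwrite(save,im[:,:,::-1])
    m=(im.min(2)>205).astype(np.uint8)
    k,l,st,ce=cv2.connectedComponentsWithStats(m)
    out=[]
    for i in range(1,k):
        if 500<st[i][4]<8000:
            ct=max(cv2.findContours((l==i).astype(np.uint8),0,1)[0],key=len)
            if len(ct)<5: continue
            (u,v),ax,_=cv2.fitEllipse(ct); out.append((round(u,1),round(v,1),np.round(ax,1).tolist(),int(st[i][4]),onz(c,(u,v),z).round(1).tolist()))
    return s,out
E
python3 - <<'E'
from caps import *
s,o=caps();print(s["time"],s["ee_pos"],s["dq"].round(3))
for x in o:print(x)
c=pickle=__import__("pickle").load(open("c3.pkl","rb"))
for uv in [(313,97),(323.5,206),(341,297)]: print(onz(c,uv,136))
im=cv2.imread("pics/w3.png");print(im[97,313],im[206,323],im[297,341],im[160,100],im[150,220])
E
```

```text
5.375 [546.58549323  64.95636977 342.3341896 ] [ 0.022 -0.002  0.022  0.003 -0.001 -0.    -0.001]
[438.97994949  80.83872666 136.        ]
[544.10296894  81.11664271 136.        ]
[652.2703523   91.35450466 136.        ]
[178 197 207] [158 176 188] [180 197 207] [28 29 26] [156 165 175]
```

```bash
sed -i 's/im.min(2)>205/(im[...,0]>th)/; s/save=None/save=None,th=175/' caps.py
python3 - <<'E'
from caps import *
s,o=caps(save="pics/w4.png");print(s["time"],s["ee_pos"],s["dq"].round(3))
for x in o:print(x)
for r in pinpoint("wrist","bottle_1"): print(r["conf"],onz(camera_params("wrist"),r["xy"],0).round(1))
E
```

```text
5.425 [546.67237004  64.09552175 342.32044915] [ 0.014 -0.001  0.01   0.    -0.004 -0.001 -0.002]
(613.5, 14.9, [33.6, 40.0], 1045, [403.4, 340.5, 136.0])
(321.0, 95.5, [53.9, 56.9], 2486, [439.2, 79.9, 136.0])
(59.4, 181.8, [5.5, 339.7], 1143, [489.6, -193.1, 136.0])
(228.7, 195.8, [30.6, 135.3], 2553, [523.0, -24.8, 136.0])
(162.8, 226.1, [10.8, 208.7], 1468, [547.3, -100.9, 136.0])
(330.2, 203.9, [43.0, 54.1], 1819, [543.3, 78.2, 136.0])
(351.0, 296.4, [37.3, 43.4], 1328, [653.6, 91.2, 136.0])
(334.4, 372.9, [28.6, 125.5], 1045, [758.5, 62.3, 136.0])
0.98 [543.5  81.2   0. ]
0.84 [652.9  93.4   0. ]
0.64 [434.6  80.6   0. ]
```

View pics/w4.png

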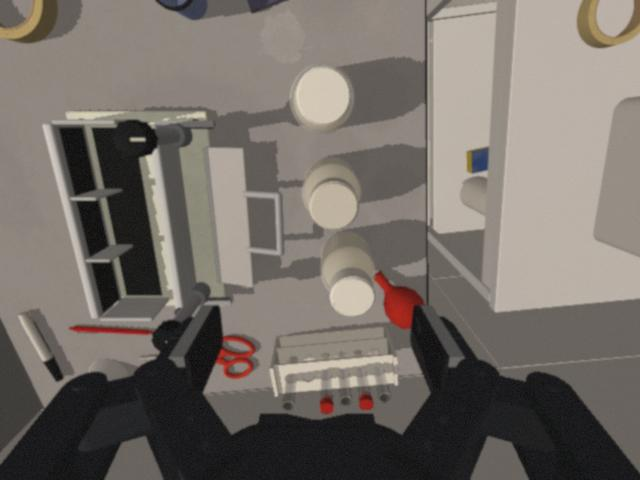

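>>> jog_arm --series '[-1,5,1.5,-4,0,-1,10,2.8,-8,0,-1,10.6,2.8,-12,0,-1,10.6,2.8,-14,0,-1,10.6,2.8,-14,0]'

```text
time: 6.15
ee_pos: [651.5, 91.9, 200.2]
orientation: [0.528, -0.527, -0.469, 0.473]
ft_force: [0.5, -0.1, -0.2]
width: 85.7
```

Run:
```python
from caps import *
s,o=caps(save="pics/w5.png");s,o=caps();print(s["time"],s["ee_pos"])
for x in o:print(x)
```

```text
6.2 [652.62762457  92.22527924 201.8948913 ]
(547.0, 158.9, [19.8, 266.8], 1387, [603.6, 232.1, 136.0])
(273.9, 81.4, [88.2, 94.8], 6699, [545.2, 80.6, 136.0])
(25.7, 196.4, [6.1, 268.4], 1192, [590.9, -78.0, 136.0])
(316.3, 262.7, [67.2, 76.2], 4123, [653.6, 91.5, 136.0])
(299.0, 381.7, [28.2, 175.7], 2088, [746.9, 68.0, 136.0])
```

View pics/w5.png

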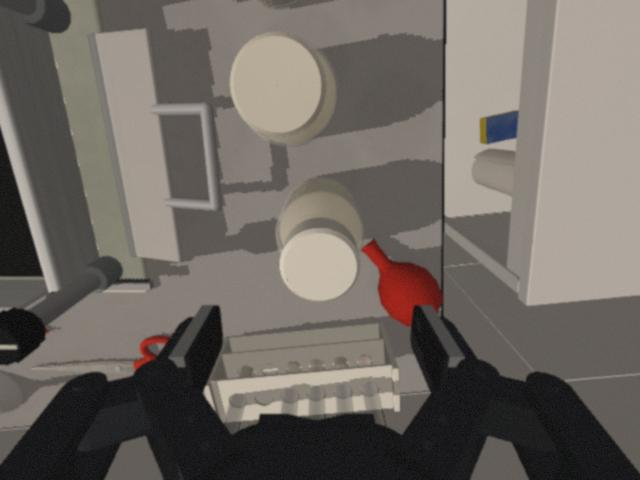

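>>> jog_arm --series '[-1,0,0,-5,0,-1,0,0,-8.2,0,-1,0,0,-8.2,0,0.6,0,0,-8.2,0,0.6,0,0,-8.2,0]' --grip_force 40

```text
time: 6.88
ee_pos: [654.5, 93.8, 122.8]
orientation: [-0.526, 0.528, 0.473, -0.47]
ft_force: [-1.9, -1.1, 32.6]
width: 51.9
```

>>> jog_arm --series '[0.6,0,0,0,0,0.6,0,0,0,0,0.6,0,0,0,0]'

```text
time: 7.25
ee_pos: [654.8, 93.8, 123.0]
orientation: [-0.526, 0.528, 0.473, -0.47]
ft_force: [-0.9, 0.4, 6.6]
width: 51.7
```

>>> jog_arm --series '[0.6,0,0,3,0,0.6,0,0,8,0,0.6,0,0,13,0,0.6,0,0,17.5,0,0.6,0,-2,17.5,0]'

```text
time: 7.88
ee_pos: [655.2, 76.3, 299.8]
orientation: [-0.525, 0.527, 0.476, -0.469]
ft_force: [-0.0, 1.0, -4.1]
width: 51.1
```

>>> jog_arm --series '[0.6,0,-4,0,0,0.6,-0.2,-9,0,0,0.6,-0.4,-14,0,0,0.6,-0.6,-19,0,0,0.6,-0.7,-23,0,0]'

```text
time: 8.5
ee_pos: [642.9, -160.3, 292.9]
orientation: [0.529, -0.527, -0.469, 0.472]
ft_force: [1.2, 0.3, -4.0]
width: 51.5
```

>>> jog_arm --series '[0.6,0,-2,0,0,0.6,0,-4.1,0,0,0.6,0,-4.1,0,0,0.6,0,-4.1,0,0,0.6,0,-4.1,0,0]'

```text
time: 9.12
ee_pos: [646.2, -194.9, 295.2]
orientation: [0.527, -0.526, -0.473, 0.472]
ft_force: [-0.0, 0.3, -4.2]
width: 51.6
```

Run:
```python
from caps import *
for n in ["wrist","scene"]:
    im=read_camera(n); cv2.imwrite(f"pics/{n}6.png",im[:,:,::-1])
s=telemetry.read_state();print(s["time"],s["ee_pos"],s["ft_force"],s["width"])
```

```text
9.225 [ 646.06038968 -195.68778007  295.32762552] [ 0.72206086 -0.41565282 -4.26097449] 51.754049079231464
```

View pics/wrist6.png

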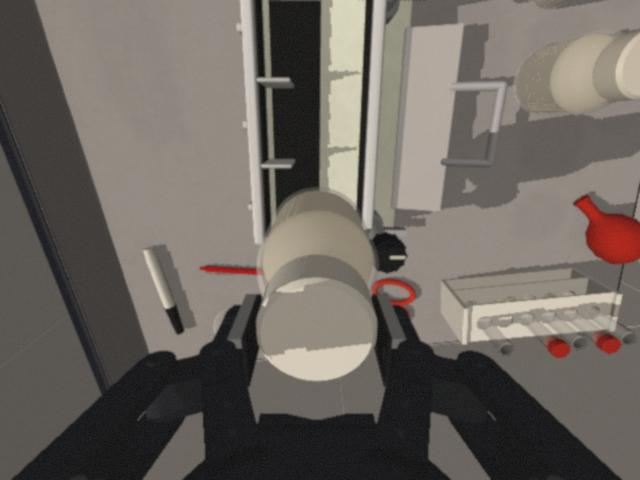

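View pics/scene6.png

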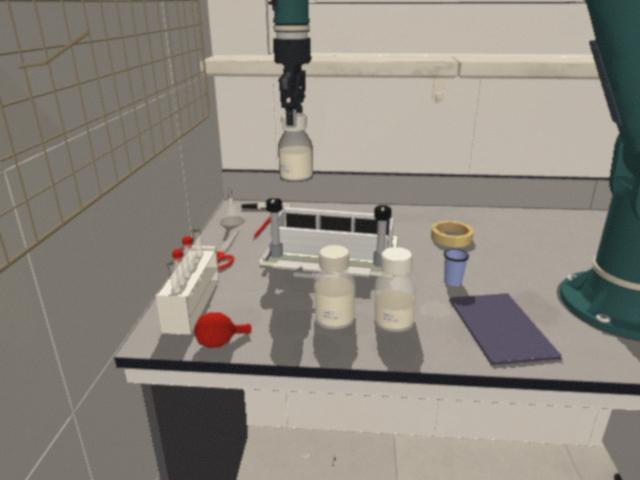

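>>> jog_arm --series '[0.6,0.1,-0.2,-4,0,0.6,0.1,-0.2,-8,0,0.6,0.1,-0.2,-11,0,0.6,0.1,-0.2,-13,0,0.6,0.1,-0.2,-14.5,0]'

```text
time: 9.85
ee_pos: [647.1, -199.0, 149.7]
orientation: [-0.527, 0.527, 0.472, -0.472]
ft_force: [0.7, -0.1, -3.7]
width: 51.6
```

>>> jog_arm --series '[0.6,0,0,-0.6,0,0.6,0,0,-1.2,0,0.6,0,0,-1.5,0,0.6,0,0,-1.5,0]'

```text
time: 10.35
ee_pos: [646.9, -199.3, 135.6]
orientation: [-0.527, 0.527, 0.472, -0.471]
ft_force: [-0.7, -0.3, -4.4]
width: 51.3
```

>>> jog_arm --series '[0.6,0,0,-0.2,0,0.6,0,0,-0.3,0,0.6,0,0,-0.3,0]'

```text
time: 10.72
ee_pos: [647.0, -199.4, 133.1]
orientation: [-0.527, 0.527, 0.472, -0.471]
ft_force: [-0.9, 0.8, 1.9]
width: 51.6
```

>>> jog_arm --series '[-0.5,0,0,0,0,-0.5,0,0,0.1,0,-0.5,0,0,2,0,-0.5,0,0,6,0,-0.5,0,0,11,0]'

```text
time: 11.35
ee_pos: [646.4, -199.2, 243.9]
orientation: [0.527, -0.527, -0.471, 0.472]
ft_force: [1.1, 0.3, 0.1]
width: 64.4
```

>>> jog_arm --series '[-1,-2,5,5,0,-1,-4,11,7,0,-1,-7,17,7,0,-1,-10,21,7,0,-1,-10,25,7,0]'

```text
time: 11.98
ee_pos: [544.2, 52.4, 314.0]
orientation: [0.527, -0.527, -0.472, 0.471]
ft_force: [1.6, -0.2, -0.0]
width: 85.5
```

>>> jog_arm --series '[-1,0,2,-2,0,-1,0,2,-2,0,-1,0,2,-2,0]'

```text
time: 12.35
ee_pos: [547.3, 69.1, 293.4]
orientation: [-0.527, 0.528, 0.471, -0.471]
ft_force: [-0.4, -0.6, -0.1]
width: 85.6
```

Run:
```python
from caps import *
read_camera("scene")
s,o=caps(save="pics/w7.png");print(s["time"],s["ee_pos"])
for x in o:print(x)
```

```text
12.4 [547.44081845  68.77691222 293.40809594]
(316.4, 89.5, [62.3, 66.4], 3339, [438.9, 80.5, 136.0])
(18.1, 177.7, [5.5, 350.7], 1156, [479.2, -184.0, 136.0])
(134.4, 201.6, [7.0, 174.6], 850, [511.1, -90.0, 136.0])
(327.9, 216.8, [48.4, 58.2], 2193, [544.4, 79.0, 136.0])
(61.2, 347.5, [34.8, 51.1], 1455, [652.9, -210.6, 136.0])
(330.5, 394.1, [22.2, 129.8], 1087, [745.3, 61.4, 136.0])
```

View pics/w7.png

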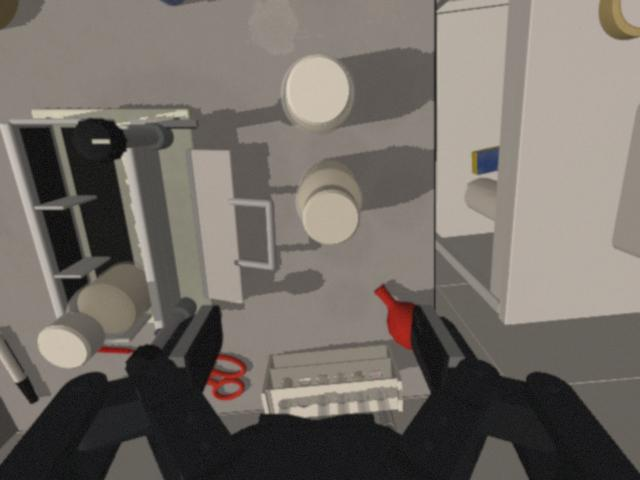

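>>> jog_arm --series '[-1,-0.2,1.1,-4,0,-1,-0.2,1.1,-9,0,-1,-0.2,1.1,-13,0,-1,-0.2,1.1,-16.9,0,-1,-0.2,1.1,-16.9,0]'

```text
time: 13.08
ee_pos: [543.3, 80.0, 121.4]
orientation: [0.528, -0.527, -0.469, 0.473]
ft_force: [-0.6, -0.2, 1.0]
width: 85.6
```

>>> jog_arm --series '[0.6,0,0,0,0,0.6,0,0,0,0,0.6,0,0,0,0,0.6,0,0,0,0]'

```text
time: 13.58
ee_pos: [546.4, 81.8, 125.5]
orientation: [-0.526, 0.528, 0.473, -0.47]
ft_force: [-1.1, 0.2, 6.6]
width: 51.2
```

>>> jog_arm --series '[0.6,0,0,3,0,0.6,0,0,8,0,0.6,0,0,13,0,0.6,0,0,17,0,0.6,0,-2,17,0]'

```text
time: 14.2
ee_pos: [546.8, 63.9, 297.5]
orientation: [-0.525, 0.527, 0.476, -0.469]
ft_force: [-0.2, 0.2, -4.5]
width: 51.5
```

>>> jog_arm --series '[0.6,0.4,-5,0,0,0.6,0.8,-10,0,0,0.6,1.2,-15,0,0,0.6,1.6,-20,0,0,0.6,1.8,-25,0,0]'

```text
time: 14.82
ee_pos: [561.9, -189.4, 293.3]
orientation: [0.527, -0.527, -0.472, 0.472]
ft_force: [0.8, 0.3, -3.6]
width: 51.4
```

>>> jog_arm --series '[0.6,0,0,0,0,0.6,0,0,0,0,0.6,0,0,0,0]'

```text
time: 15.2
ee_pos: [562.6, -186.2, 293.1]
orientation: [0.527, -0.526, -0.472, 0.472]
ft_force: [0.9, -0.6, -3.5]
width: 51.3
```

Run:
```python
from caps import *
import pickle
q=pickle.load(open("q2.pkl","rb"))
n="wrist";c=camera_params(n);s=telemetry.read_state();print(s["time"],s["ee_pos"],s["ft_force"],s["width"])
im=read_camera(n)[:,:,::-1].copy()
segs=[([41,-130,70],[41,130,70]),([41,-41.5,70],[8,-41.5,70]),([41,41.5,70],[8,41.5,70]),([41,128,70],[-33,128,70]),([41,-128,70],[-33,-128,70]),([-69,-128,74],[-69,128,74])]
for a,b in segs:
    u=proj(c,T(q,[a,b])).round().astype(int); cv2.line(im,tuple(map(int,u[0])),tuple(map(int,u[1])),(0,0,255),1)
th=np.linspace(0,6.28,40)
for y in (-83,0,83):
    for r,h in ((37,110),(26.5,146)):
        u=proj(c,T(q,np.c_[-14+r*np.cos(th),y+r*np.sin(th),0*th+h])); cv2.polylines(im,[u.round().astype(int)],True,(0,255,0),1)
cv2.imwrite("pics/w8.png",im)
```

```text
15.2 [ 562.60675369 -186.20769026  293.10008576] [ 0.90785782 -0.63923584 -3.4835164 ] 51.25231445478035
```

View pics/w8.png

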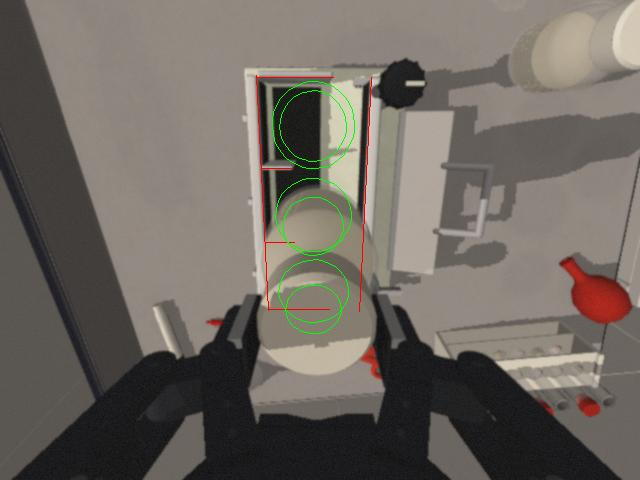

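>>> jog_arm --series '[0.6,0.2,-0.3,-4,0,0.6,0.2,-0.3,-8,0,0.6,0.2,-0.3,-11,0,0.6,0.2,-0.3,-13,0,0.6,0.2,-0.3,-14.2,0]'

```text
time: 15.88
ee_pos: [564.7, -189.8, 150.2]
orientation: [0.527, -0.526, -0.472, 0.472]
ft_force: [0.1, 0.2, -4.1]
width: 51.6
```

>>> jog_arm --series '[0.6,0,0,-0.5,0,0.6,0,0,-1,0,0.6,0,0,-1.4,0,0.6,0,0,-1.4,0]'

```text
time: 16.38
ee_pos: [564.7, -191.3, 137.4]
orientation: [-0.527, 0.527, 0.472, -0.472]
ft_force: [-0.7, -0.0, -4.7]
width: 51.6
```

>>> jog_arm --series '[0.6,0,0,-0.2,0,0.6,0,0,-0.3,0,0.6,0,0,-0.3,0]'

```text
time: 16.75
ee_pos: [565.3, -191.5, 135.6]
orientation: [-0.527, 0.527, 0.472, -0.471]
ft_force: [-1.1, 1.5, 5.6]
width: 51.5
```

Contact. Release, lift, go to the last bottle.

>>> jog_arm --series '[-0.5,0,0,0,0,-0.5,0,0,0.1,0,-0.5,0,0,2,0,-0.5,0,0,6,0,-0.5,0,0,11,0]'

```text
time: 17.38
ee_pos: [564.3, -191.2, 245.8]
orientation: [0.527, -0.527, -0.471, 0.472]
ft_force: [0.8, 0.5, -0.1]
width: 64.1
```

>>> jog_arm --series '[-1,-2,5,5,0,-1,-4,11,6,0,-1,-7,17,6,0,-1,-10,21,6,0,-1,-12,25,6,0]'

```text
time: 18.0
ee_pos: [443.0, 60.5, 305.5]
orientation: [-0.526, 0.527, 0.472, -0.471]
ft_force: [0.9, -0.2, -0.2]
width: 85.3
```

>>> jog_arm --series '[-1,0,2,-2,0,-1,0,2,-2,0,-1,0,2,-2,0]'

```text
time: 18.38
ee_pos: [445.4, 77.6, 285.2]
orientation: [-0.527, 0.528, 0.471, -0.471]
ft_force: [0.2, -0.1, 0.7]
width: 85.4
```

Run:
```python
from caps import *
read_camera("scene")
s,o=caps(save="pics/w9.png");print(s["time"],s["ee_pos"])
for x in o:print(x)
```

```text
18.425 [445.53787819  77.34664622 285.2176425 ]
(538.8, 195.1, [68.4, 317.3], 4808, [441.4, 268.8, 136.0])
(464.2, 129.2, [59.7, 263.1], 7438, [380.1, 203.7, 136.0])
(319.8, 215.9, [52.1, 56.1], 2374, [438.5, 80.7, 136.0])
(38.6, 261.9, [4.7, 168.4], 570, [452.8, -180.3, 136.0])
(59.7, 366.9, [30.8, 43.2], 1008, [568.5, -203.9, 136.0])
```

View pics/w9.png

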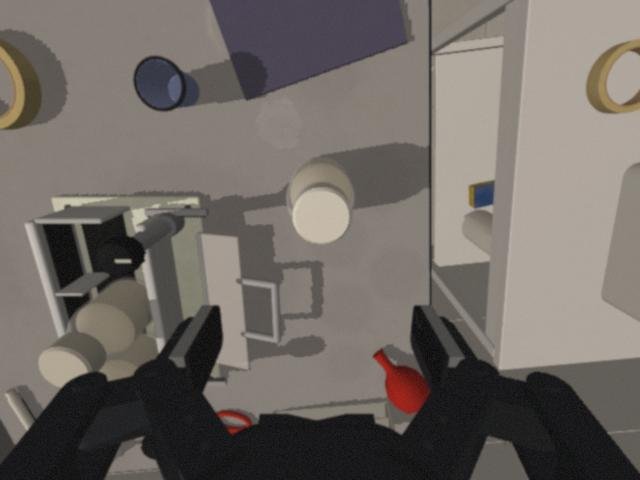

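>>> jog_arm --series '[-1,-0.7,0.4,-4,0,-1,-0.7,0.4,-9,0,-1,-0.7,0.4,-13,0,-1,-0.7,0.4,-16,0,-1,-0.7,0.4,-16,0]'

```text
time: 19.1
ee_pos: [437.1, 81.4, 123.1]
orientation: [0.528, -0.527, -0.47, 0.472]
ft_force: [0.7, -1.0, 0.2]
width: 85.2
```

>>> jog_arm --series '[0.6,0,0,0,0,0.6,0,0,0,0,0.6,0,0,0,0,0.6,0,0,0,0]'

```text
time: 19.6
ee_pos: [439.0, 82.8, 125.9]
orientation: [-0.526, 0.528, 0.473, -0.47]
ft_force: [0.3, -0.4, 7.1]
width: 51.6
```

>>> jog_arm --series '[0.6,0,0,3,0,0.6,0,0,8,0,0.6,0,0,13,0,0.6,0,0,17,0,0.6,0,-2,17,0]'

```text
time: 20.23
ee_pos: [440.0, 64.3, 298.3]
orientation: [-0.525, 0.527, 0.476, -0.469]
ft_force: [0.3, -0.0, -2.3]
width: 51.1
```

>>> jog_arm --series '[0.6,0.8,-5,0,0,0.6,1.6,-10,0,0,0.6,2.4,-15,0,0,0.6,3.6,-20,0,0,0.6,4.3,-24,0,0]'

```text
time: 20.85
ee_pos: [480.5, -179.4, 295.0]
orientation: [-0.527, 0.528, 0.471, -0.471]
ft_force: [1.2, 1.0, -2.8]
width: 51.2
```

>>> jog_arm --series '[0.6,0,0,0,0,0.6,0,0,0,0,0.6,0,0,0,0,0.6,0,0,0,0]'

```text
time: 21.35
ee_pos: [480.7, -175.9, 294.3]
orientation: [0.527, -0.526, -0.472, 0.472]
ft_force: [-0.2, -0.1, -2.5]
width: 51.5
```

>>> jog_arm --series '[0.6,0.1,-0.4,-4,0,0.6,0.1,-0.4,-8,0,0.6,0.1,-0.4,-11,0,0.6,0.1,-0.4,-13,0,0.6,0.1,-0.4,-14.2,0]'

```text
time: 21.98
ee_pos: [481.6, -180.5, 151.4]
orientation: [0.527, -0.526, -0.472, 0.472]
ft_force: [0.8, 0.5, -2.6]
width: 51.5
```

>>> jog_arm --series '[0.6,0,0,-0.5,0,0.6,0,0,-1,0,0.6,0,0,-1.4,0,0.6,0,0,-1.4,0]'

```text
time: 22.48
ee_pos: [481.8, -181.3, 138.4]
orientation: [-0.527, 0.527, 0.472, -0.471]
ft_force: [0.2, 0.6, -1.8]
width: 51.3
```

>>> jog_arm --series '[0.6,0,0,-0.1,0,0.6,0,0,-0.2,0,0.6,0,0,-0.2,0]'

```text
time: 22.85
ee_pos: [481.7, -181.3, 136.3]
orientation: [-0.527, 0.527, 0.472, -0.472]
ft_force: [-0.2, -0.2, -2.3]
width: 51.4
```

>>> jog_arm --series '[0.6,0,0,-0.1,0,0.6,0,0,-0.2,0,0.6,0,0,-0.2,0]'

```text
time: 23.22
ee_pos: [482.1, -181.5, 136.0]
orientation: [-0.527, 0.527, 0.472, -0.471]
ft_force: [-3.4, 0.7, 12.7]
width: 51.6
```

>>> jog_arm --series '[-0.5,0,0,0,0,-0.5,0,0,0.1,0,-0.5,0,0,2,0,-0.5,0,0,6,0,-0.5,0,0,11,0]'

```text
time: 23.85
ee_pos: [481.0, -181.0, 244.5]
orientation: [0.528, -0.526, -0.471, 0.472]
ft_force: [1.5, -0.2, 0.4]
width: 63.8
```

>>> jog_arm --series '[-0.5,2,1,5,0,-0.5,4,2,9,0,-0.5,7,3,11,0,-0.5,7,3,11,0,-0.5,7,3,11,0]'

```text
time: 24.48
ee_pos: [550.5, -151.5, 353.3]
orientation: [0.528, -0.526, -0.471, 0.472]
ft_force: [0.1, 0.4, -0.6]
width: 64.0
```

```bash
cat > ov.py <<'E'
from fit import *
import pickle
q=pickle.load(open("q2.pkl","rb"))
def ov(dst,bar=(-69,-69),bx=-14):
    n="wrist";read_camera("scene");c=camera_params(n);s=telemetry.read_state();print(s["time"],s["ee_pos"],s["ft_force"],s["width"])
    im=read_camera(n)[:,:,::-1].copy(); raw=im.copy()
    segs=[([41,-130,70],[41,130,70]),([41,-41.5,70],[8,-41.5,70]),([41,41.5,70],[8,41.5,70]),([41,128,70],[-33,128,70]),([41,-128,70],[-33,-128,70]),([bar[1],-128,74],[bar[0],128,74])]
    for a,b in segs:
        u=proj(c,T(q,[a,b])).round().astype(int); cv2.line(im,tuple(map(int,u[0])),tuple(map(int,u[1])),(0,0,255),1)
    th=np.linspace(0,6.28,40)
    for y in (-83,0,83):
        u=proj(c,T(q,np.c_[bx+26.5*np.cos(th),y+26.5*np.sin(th),0*th+146])); cv2.polylines(im,[u.round().astype(int)],True,(0,255,0),1)
    for y in (-115,115):
        u=proj(c,T(q,np.c_[-85+17*np.cos(th),y+17*np.sin(th),0*th+142])); cv2.polylines(im,[u.round().astype(int)],True,(0,255,0),1)
    big=cv2.resize(im[40:400,80:560],None,fx=1.6,fy=1.6); cv2.imwrite(dst,big); cv2.imwrite(dst.replace(".png","_raw.png"),raw)
    return raw[:,:,::-1],c
E
python3 -c "
from ov import *
ov('pics/w10.png')"
```

```text
24.525 [ 550.06340354 -151.72577758  353.02809153] [-0.0445598  -0.21639947 -0.2109115 ] 63.79564396259162
```

View pics/w10.png

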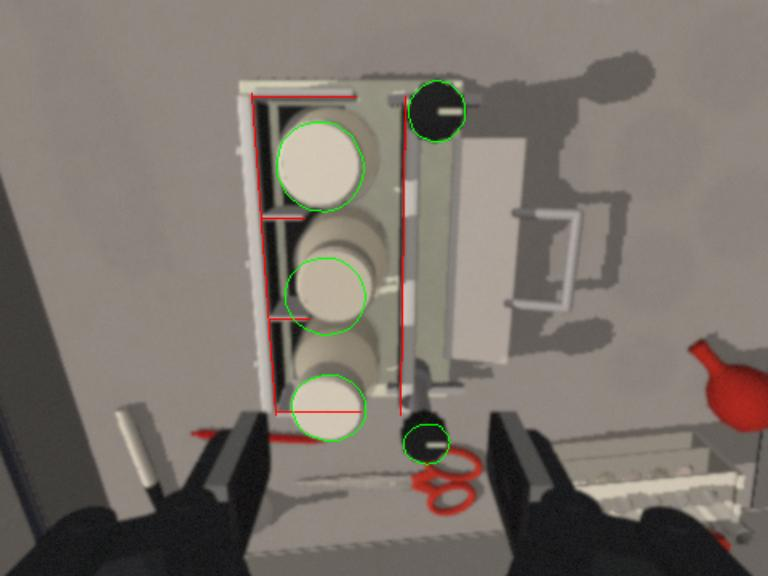

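Run:
```python
from ov import *
from caps import caps
s,o=caps(z=146); qi=lambda X:(np.array([[np.cos(q[2]),np.sin(q[2])],[-np.sin(q[2]),np.cos(q[2])]])@(np.array(X[:2])-q[:2])).round(1)
for x in o: print(x[:4],qi(x[4]))
im=cv2.imread("pics/w10_raw.png");cv2.imwrite("pics/w10z.png",cv2.resize(im[80:320,220:340],None,fx=2.5,fy=2.5,interpolation=cv2.INTER_CUBIC))
im=read_camera("side");cv2.imwrite("pics/side10.png",cv2.resize(im[170:330,200:420],None,fx=3,fy=3)[:,:,::-1])
```

```text
(598.1, 64.4, [13.0, 265.3], 2066) [-307.5 -152.7]
(620.0, 264.8, [35.0, 351.4], 5504) [-385.8   46.3]
(237.5, 184.3, [7.1, 230.5], 1232) [ 30.7 -43.9]
(278.0, 141.6, [48.9, 52.1], 2070) [-12.3 -85.6]
(286.2, 217.0, [41.2, 49.3], 1587) [-17.9  -9.3]
(282.9, 295.1, [36.4, 43.1], 1288) [-11.2  83.2]
(491.7, 343.3, [8.5, 122.4], 757) [-261.1  149.1]
```

View pics/side10.png

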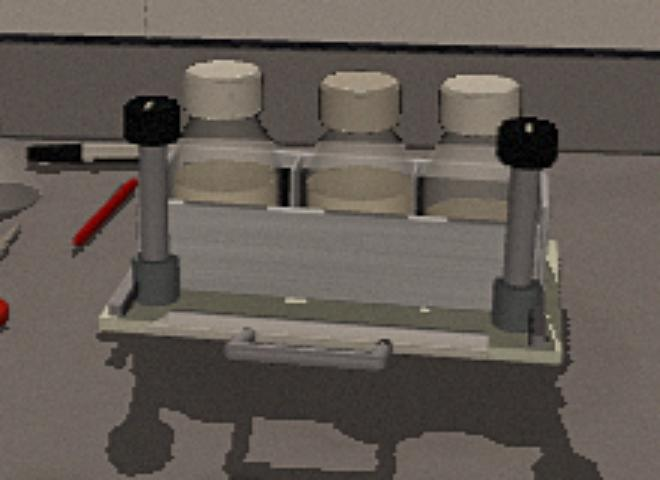

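View pics/w10z.png

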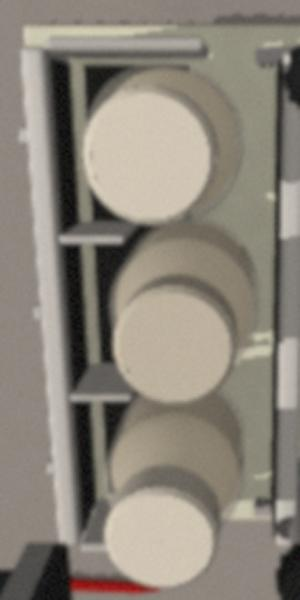

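>>> jog_arm --series '[-0.7,0.5,-3.3,-5,0,-0.7,0.5,-3.3,-10,0,-0.7,0.5,-3.3,-14,0,-0.7,0.5,-3.3,-16,0,-0.7,0.5,-3.3,-16,0]'

```text
time: 25.3
ee_pos: [554.8, -184.2, 192.4]
orientation: [0.528, -0.526, -0.47, 0.472]
ft_force: [-0.1, 0.1, -0.7]
width: 72.8
```

>>> jog_arm --series '[-0.7,0,0,-3,0,-0.7,0,0,-5.6,0,-0.7,0,0,-5.6,0,0.6,0,0,-5.6,0,0.6,0,0,-5.6,0]' --grip_force 40

```text
time: 25.92
ee_pos: [557.9, -184.7, 140.3]
orientation: [-0.526, 0.528, 0.472, -0.471]
ft_force: [-1.3, 0.7, 5.7]
width: 51.2
```

>>> jog_arm --series '[0.6,0,0,0,0,0.6,0,0,0,0]'

```text
time: 26.18
ee_pos: [557.9, -184.7, 140.3]
orientation: [-0.526, 0.528, 0.472, -0.471]
ft_force: [-0.9, 0.8, 6.0]
width: 51.2
```

>>> jog_arm --series '[0.6,0,0,0.5,0,0.6,0.4,-0.3,0.8,0,0.6,0.9,-0.5,0.8,0,0.6,0.9,-0.5,0.8,0,0.6,0.9,-0.5,0.4,0]'

```text
time: 26.8
ee_pos: [565.8, -189.3, 142.1]
orientation: [0.527, -0.527, -0.472, 0.472]
ft_force: [-0.1, 0.5, -4.7]
width: 51.1
```

>>> jog_arm --series '[0.6,0,0,-0.3,0,0.6,0,0,-0.4,0,0.6,0,0,-0.4,0]'

```text
time: 27.18
ee_pos: [566.5, -189.3, 140.4]
orientation: [-0.527, 0.527, 0.472, -0.471]
ft_force: [-1.6, 2.3, 11.3]
width: 51.1
```

>>> jog_arm --series '[-0.5,0,0,0,0,-0.5,0,0,0.1,0,-0.5,0,0,2,0,-0.5,0,0,6,0,-0.5,0,0,11,0]'

```text
time: 27.8
ee_pos: [565.2, -189.2, 249.7]
orientation: [0.527, -0.527, -0.471, 0.472]
ft_force: [1.3, -1.2, 0.5]
width: 64.3
```

>>> jog_arm --series '[-0.5,-1,1,5,0,-0.5,-1.5,4,10,0,-0.5,-1.5,4,10,0,-0.5,-1.5,4,10,0,-0.5,-1.5,4,10,0]'

```text
time: 28.42
ee_pos: [549.7, -149.9, 347.0]
orientation: [0.528, -0.527, -0.47, 0.472]
ft_force: [0.4, -0.6, -0.7]
width: 64.2
```

```bash
cat >> ov.py <<'E'
qi=lambda X:(np.array([[np.cos(q[2]),np.sin(q[2])],[-np.sin(q[2]),np.cos(q[2])]])@(np.array(X[:2])-q[:2])).round(1)
E
python3 - <<'E'
from ov import *
from caps import caps
ov('pics/w11.png')
s,o=caps(z=146)
for x in o:
    if max(x[2])<60: print(x[:4],qi(x[4]))
E
```

```text
28.475 [ 549.78420875 -149.89879247  346.87236648] [-0.09007673 -1.06423952  0.54169694] 64.20400685205796
(275.4, 142.2, [49.6, 53.3], 2146) [-12.3 -85.5]
(281.3, 225.6, [41.4, 50.5], 1593) [-14.9  -1.9]
(280.8, 297.9, [36.9, 43.8], 1322) [-11.2  83.2]
```

View pics/w11.png

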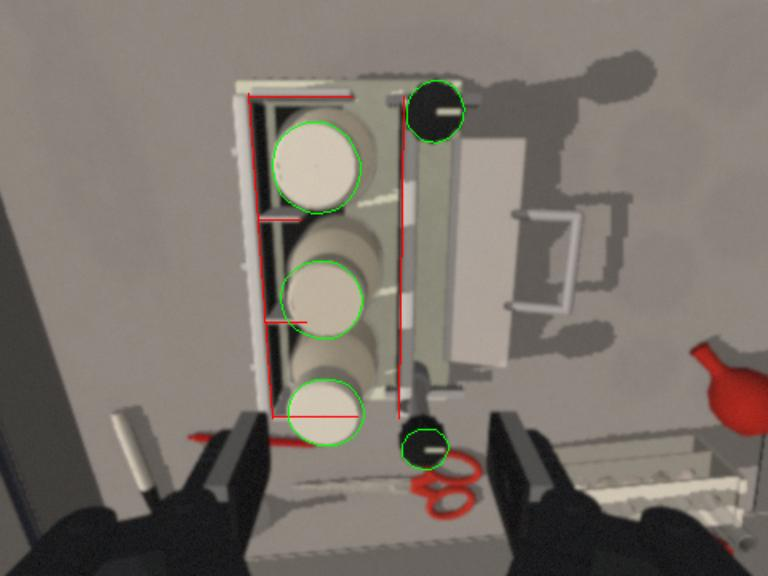

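>>> jog_arm --series '[-0.1,4,1,0,0,-0.1,9,2,0,0,-0.1,13.6,1.8,-5,0,-0.1,13.6,1.8,-10,0,-0.1,13.6,1.8,-10,0]'

```text
time: 29.2
ee_pos: [683.2, -130.4, 242.2]
orientation: [0.53, -0.524, -0.469, 0.474]
ft_force: [0.4, 0.3, 0.6]
width: 47.1
```

Run:
```python
from ov import *
ov('pics/w12.png')
```

```text
29.25 [ 685.13780898 -131.38362633  245.92707132] [0.39276187 0.41836137 1.22952296] 46.780010936525045
```

View pics/w12.png

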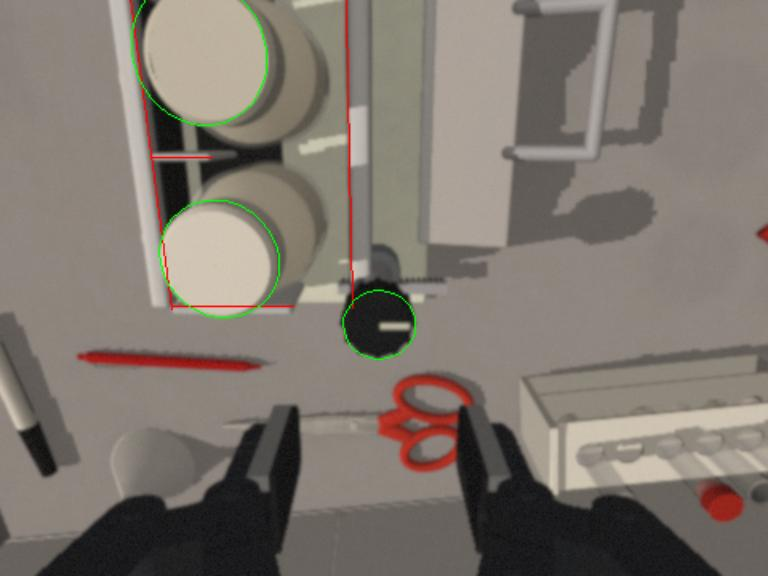

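>>> jog_arm --series '[-0.1,0,0,-5,0,-0.1,0,0,-9,0,-0.1,0,0,-12,0,-0.1,0,0,-12,0,-0.1,0,0,-12,0]' --grip_force 40

```text
time: 29.92
ee_pos: [688.7, -132.2, 131.6]
orientation: [-0.526, 0.529, 0.473, -0.47]
ft_force: [-0.4, 0.2, -0.8]
width: 46.6
```

>>> jog_arm --series '[0.7,0,0,0,0,0.7,0,0,0,0,0.7,0,0,0,0]'

```text
time: 30.3
ee_pos: [688.6, -132.2, 131.6]
orientation: [-0.525, 0.528, 0.473, -0.471]
ft_force: [-0.5, -0.2, 6.9]
width: 32.7
```

>>> jog_arm --series '[0.7,-0.3,0,0,-8,0.7,-0.3,0,0,-16,0.7,-0.3,0,0,-24,0.7,-0.3,0,0,-32,0.7,-0.3,0,0,-40]'

```text
time: 30.92
ee_pos: [687.4, -134.4, 131.6]
orientation: [-0.654, 0.66, 0.264, -0.259]
ft_force: [2.8, -3.5, 1.3]
width: 32.8
```

>>> jog_arm --series '[0.7,0,0,0,0,0.7,0,0,0,0,-0.1,0,0,0,0,-0.1,0,0,0,0,-0.1,0,0,0,0]'

```text
time: 31.55
ee_pos: [683.0, -130.3, 127.8]
orientation: [0.657, -0.656, -0.263, 0.264]
ft_force: [0.2, -0.8, 0.7]
width: 46.9
```

>>> jog_arm --series '[-0.1,0,0,4,0,-0.1,0,0,9,0,-0.1,-5,0.5,9,0,-0.1,-10,1,9,0,-0.1,-16,2,9,0]'

```text
time: 32.17
ee_pos: [522.5, -111.0, 218.3]
orientation: [-0.656, 0.656, 0.263, -0.263]
ft_force: [0.7, 0.2, -1.0]
width: 46.7
```

Run:
```python
from ov import *
ov('pics/w13.png',(-63,-69))
```

```text
32.225 [ 507.57226842 -108.92063663  215.3581245 ] [-11.81442297   1.18515207  -3.67416465] 46.79521246718524
```

View pics/w13_raw.png

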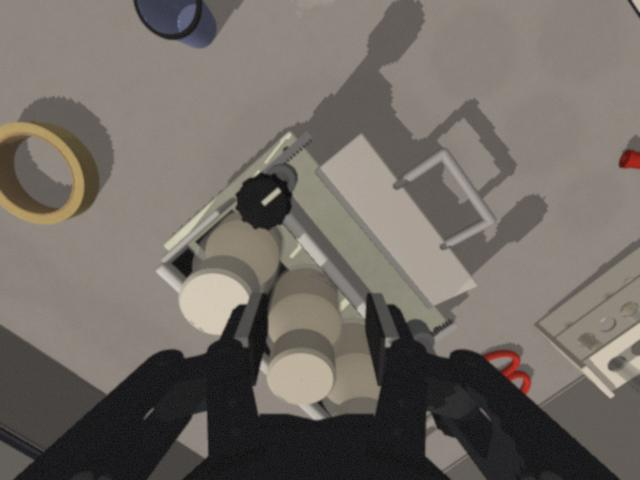

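>>> jog_arm --series '[-0.1,-3,0.2,0,0,-0.1,-5,0.3,0,0,-0.1,-6.5,0.3,0,0,-0.1,-6.5,0.3,0,0,-0.1,-6.5,0.3,0,0]'

```text
time: 32.9
ee_pos: [459.9, -108.3, 218.5]
orientation: [-0.656, 0.657, 0.263, -0.263]
ft_force: [0.3, 0.4, 0.1]
width: 46.8
```

Run:
```python
from ov import *
ov('pics/w14.png',(-63,-69))
print(T(q,[-85,-115,130]), T(q,[-85,115,130]))
```

```text
32.95 [ 460.03661843 -108.31746181  218.48808204] [-0.23462699 -0.41790005  0.21576269] 46.90658141686256
[[ 457.10881621 -106.62963761  130.        ]] [[ 685.7363729  -131.71828682  130.        ]]
```

View pics/w14.png

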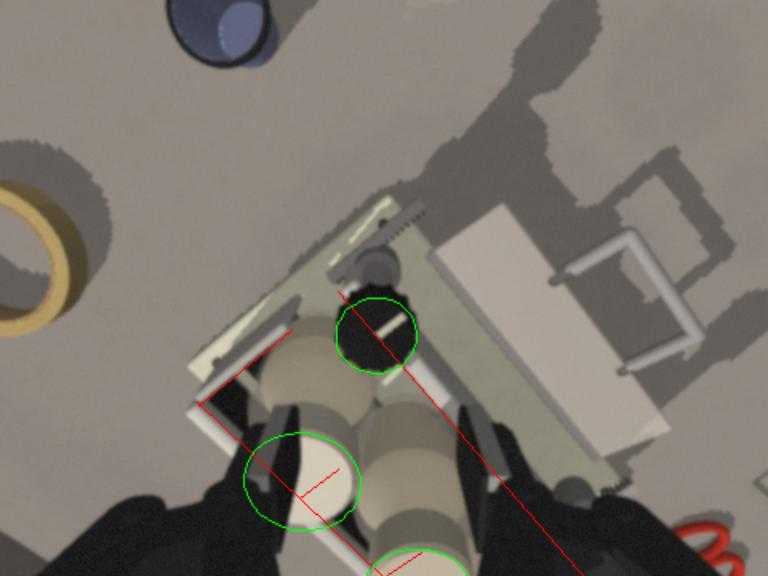

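>>> jog_arm --series '[-0.1,-0.3,0.15,-4,0,-0.1,-0.3,0.15,-7,0,-0.1,-0.3,0.15,-9.2,0,-0.1,-0.3,0.15,-9.2,0,0.7,-0.3,0.15,-9.2,0]'

```text
time: 33.62
ee_pos: [456.9, -106.6, 126.9]
orientation: [-0.656, 0.656, 0.263, -0.262]
ft_force: [-0.0, -2.1, -3.6]
width: 32.8
```

>>> jog_arm --series '[0.7,0,0,0,0,0.7,0,0,0,0,0.7,0,0,0,-9,0.7,0,0,0,-18,0.7,0,0,0,-27]'

```text
time: 34.25
ee_pos: [456.6, -106.8, 126.9]
orientation: [-0.7, 0.7, 0.102, -0.1]
ft_force: [1.5, -0.8, -3.8]
width: 32.6
```

>>> jog_arm --series '[0.7,0,0,0,-9,0.7,0,0,0,-18,0.7,0,0,0,-27,0.7,0,0,0,-36,0.7,0,0,0,-45]'

```text
time: 34.88
ee_pos: [456.0, -106.7, 126.9]
orientation: [0.685, -0.685, 0.174, -0.175]
ft_force: [0.5, -0.4, -3.0]
width: 32.7
```

>>> jog_arm --series '[0.7,0,0,0,-8,0.7,0,0,0,-8,0.7,0,0,0,-8]'

```text
time: 35.25
ee_pos: [455.9, -106.6, 126.8]
orientation: [0.672, -0.672, 0.22, -0.22]
ft_force: [-0.0, 1.3, 4.6]
width: 32.6
```

>>> jog_arm --series '[-0.1,0,0,0,0,-0.1,0,0,0,0,-0.1,0,0,4,0,-0.1,0,0,8,0,-0.1,4,-0.4,9,0]'

```text
time: 35.88
ee_pos: [494.0, -111.1, 218.0]
orientation: [0.672, -0.671, 0.221, -0.221]
ft_force: [1.2, 0.2, 0.6]
width: 47.0
```

>>> jog_arm --series '[-0.1,5,-0.6,0,0,-0.1,10,-1,0,0,-0.1,15,-1.6,0,0,-0.1,18,-2,0,0,-0.1,19,-2.1,0,0]'

```text
time: 36.5
ee_pos: [686.9, -132.0, 215.6]
orientation: [-0.672, 0.672, -0.22, 0.22]
ft_force: [-0.7, 0.7, -0.3]
width: 47.2
```

>>> jog_arm --series '[-0.1,0,0,0,0,-0.1,0,0,0,0,-0.1,0,0,0,0]'

```text
time: 36.88
ee_pos: [684.5, -131.7, 216.5]
orientation: [0.672, -0.672, 0.221, -0.221]
ft_force: [0.9, -0.3, 0.2]
width: 46.8
```

Run:
```python
from ov import *
ov('pics/w15.png',(-63,-56.5),-10)
```

```text
36.925 [ 684.78828118 -131.67663873  216.53913935] [-0.32815431 -0.91348878 -1.46528563] 47.141907269779225
```

View pics/w15.png

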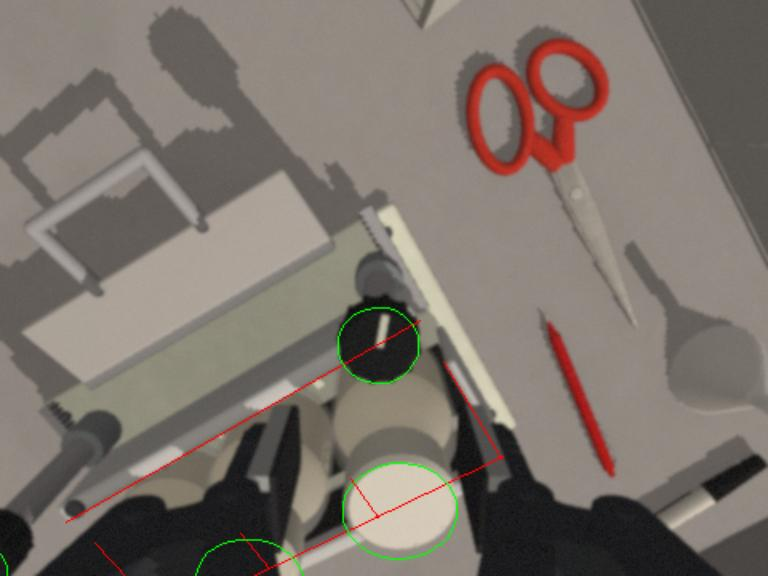

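>>> jog_arm --series '[-0.1,0.1,0,-4,0,-0.1,0.1,0,-7,0,-0.1,0.1,0,-9,0,-0.1,0.1,0,-9,0,0.7,0.1,0,-9,0]'

```text
time: 37.6
ee_pos: [685.6, -131.1, 127.3]
orientation: [0.673, -0.671, 0.222, -0.219]
ft_force: [-1.8, 1.4, -4.0]
width: 32.7
```

>>> jog_arm --series '[0.7,0,0,0,0,0.7,0,0,0,0,0.7,0,0,0,-9,0.7,0,0,0,-18,0.7,0,0,0,-27]'

```text
time: 38.22
ee_pos: [685.9, -131.4, 127.3]
orientation: [0.601, -0.601, 0.373, -0.372]
ft_force: [-4.8, 1.5, 1.0]
width: 33.2
```

>>> jog_arm --series '[0.7,0,0,0,-9,0.7,0,0,0,-18,0.7,0,0,0,-27,0.7,0,0,0,-36,0.7,0,0,0,-45]'

```text
time: 38.85
ee_pos: [685.9, -132.1, 127.3]
orientation: [0.412, -0.413, 0.574, -0.574]
ft_force: [-3.5, 1.4, 0.0]
width: 32.9
```

>>> jog_arm --series '[0.7,0,0,0,-8,0.7,0,0,0,-8,0.7,0,0,0,-8]'

```text
time: 39.22
ee_pos: [685.9, -132.2, 127.3]
orientation: [0.373, -0.374, 0.601, -0.6]
ft_force: [-5.2, 1.3, 3.2]
width: 32.9
```

>>> jog_arm --series '[-0.1,0,0,0,0,-0.1,0,0,0,0,-0.1,0,0,4,0,-0.1,0,0,8,10,-0.1,-4,0.4,9,20]'

```text
time: 39.85
ee_pos: [651.1, -129.5, 220.0]
orientation: [-0.475, 0.473, -0.521, 0.528]
ft_force: [-0.4, 0.4, 0.2]
width: 47.0
```

>>> jog_arm --series '[-0.1,-4,0.5,0,10,-0.1,-8,0.9,0,20,-0.1,-12,1.3,0,30,-0.1,-15,1.7,0,40,-0.1,-17,1.9,0,50]'

```text
time: 40.48
ee_pos: [475.9, -108.9, 216.7]
orientation: [0.651, -0.651, 0.276, -0.277]
ft_force: [0.1, -0.3, 0.4]
width: 47.1
```

>>> jog_arm --series '[-0.1,-1,0.1,0,10,-0.1,-1.8,0.2,0,20,-0.1,-1.8,0.2,0,30,-0.1,-1.8,0.2,0,40,-0.1,-1.8,0.2,0,50]'

```text
time: 41.1
ee_pos: [459.7, -107.3, 217.0]
orientation: [-0.706, 0.707, 0.026, -0.024]
ft_force: [-0.5, -0.9, -0.6]
width: 46.9
```

>>> jog_arm --series '[-0.1,0,0,0,10,-0.1,0,0,0,20,-0.1,0,0,0,30,-0.1,0,0,0,40,-0.1,0,0,0,40]'

```text
time: 41.72
ee_pos: [459.6, -107.3, 216.9]
orientation: [-0.656, 0.657, 0.263, -0.261]
ft_force: [-0.2, 0.0, -0.5]
width: 46.7
```

>>> jog_arm --series '[-0.1,0,0,0,0,-0.1,0,0,0,0]'

```text
time: 41.98
ee_pos: [458.9, -106.9, 216.3]
orientation: [-0.656, 0.657, 0.263, -0.262]
ft_force: [-0.2, 0.5, 0.4]
width: 46.9
```

Run:
```python
from ov import *
ov('pics/w16.png',(-50,-56.5),-8)
s=telemetry.read_state();print(np.degrees(Rot.from_quat(s["orientation"][[1,2,3,0]]).as_matrix()[:,0]@np.array([[1,0],[0,1],[0,0]])/57.3),s["joint_positions"].round(2))
```

```text
42.025 [ 458.85497712 -106.7971916   216.28067018] [ 0.04947218 -0.17669948 -0.1463539 ] 46.82014073304443
[0.72388291 0.68981606] [-0.35  0.37  0.62  2.21 -0.35  0.66  1.28]
```

View pics/w16.png

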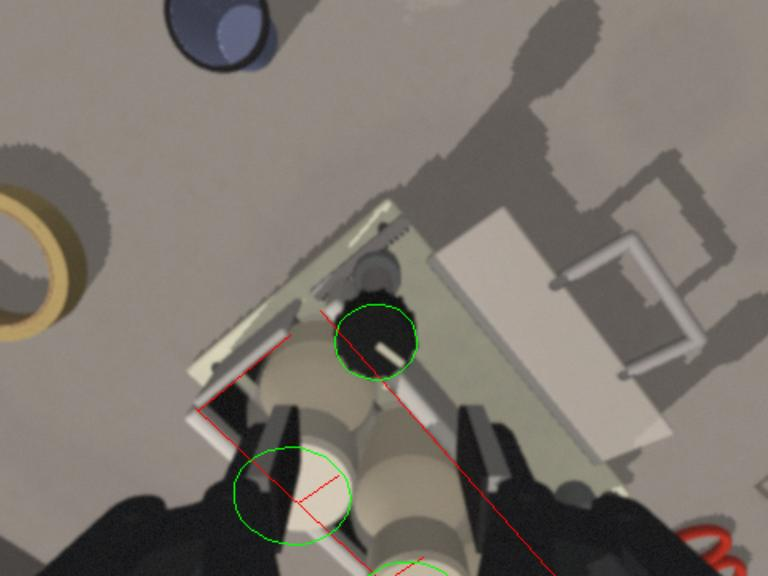

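>>> jog_arm --series '[-0.1,-0.2,0,-4,0,-0.1,-0.2,0,-7,0,-0.1,-0.2,0,-9,0,-0.1,-0.2,0,-9,0,0.7,-0.2,0,-9,0]'

```text
time: 42.7
ee_pos: [457.2, -106.8, 126.9]
orientation: [-0.656, 0.657, 0.263, -0.263]
ft_force: [-0.4, -0.2, -1.9]
width: 33.0
```

>>> jog_arm --series '[0.7,0,0,0,0,0.7,0,0,0,0,0.7,0,0,0,-9,0.7,0,0,0,-18,0.7,0,0,0,-27]'

```text
time: 43.32
ee_pos: [456.7, -107.1, 126.9]
orientation: [-0.7, 0.7, 0.101, -0.101]
ft_force: [-0.2, -0.8, -0.8]
width: 32.6
```

>>> jog_arm --series '[0.7,0,0,0,-9,0.7,0,0,0,-18,0.7,0,0,0,-27,0.7,0,0,0,-36,0.7,0,0,0,-45]'

```text
time: 43.95
ee_pos: [455.8, -107.0, 126.8]
orientation: [0.685, -0.685, 0.175, -0.174]
ft_force: [-2.6, -1.1, 1.8]
width: 33.1
```

>>> jog_arm --series '[0.7,0,0,0,-8,0.7,0,0,0,-8,0.7,0,0,0,-8]'

```text
time: 44.32
ee_pos: [455.8, -106.9, 126.8]
orientation: [0.672, -0.672, 0.221, -0.22]
ft_force: [-4.0, -0.0, 6.1]
width: 33.1
```

>>> jog_arm --series '[-0.1,0,0,0,0,-0.1,0,0,0,0,-0.1,0,0,4,0,-0.1,0,0,8,0,-0.1,4,-0.4,9,0]'

```text
time: 44.95
ee_pos: [495.7, -110.7, 218.2]
orientation: [0.672, -0.671, 0.221, -0.221]
ft_force: [1.1, -0.3, -1.1]
width: 46.5
```

>>> jog_arm --series '[-0.1,5,-0.6,0,0,-0.1,10,-1,0,0,-0.1,15,-1.6,0,0,-0.1,18,-2,0,0,-0.1,19,-2.1,0,0]'

```text
time: 45.58
ee_pos: [688.5, -131.5, 215.8]
orientation: [-0.672, 0.672, -0.22, 0.22]
ft_force: [-0.7, -0.8, 0.4]
width: 47.5
```

>>> jog_arm --series '[-0.1,0,0,0,0,-0.1,0,0,0,0,-0.1,0,0,0,0]'

```text
time: 45.95
ee_pos: [685.6, -131.7, 216.5]
orientation: [0.672, -0.672, 0.221, -0.221]
ft_force: [-0.0, 0.9, -0.3]
width: 46.8
```

Run:
```python
from ov import *
ov('pics/w17.png',(-50,-44),-4)
```

```text
46.0 [ 685.83453986 -131.6393489   216.52345113] [-0.07903715  0.09424252 -0.39419894] 47.18850658554041
```

View pics/w17.png

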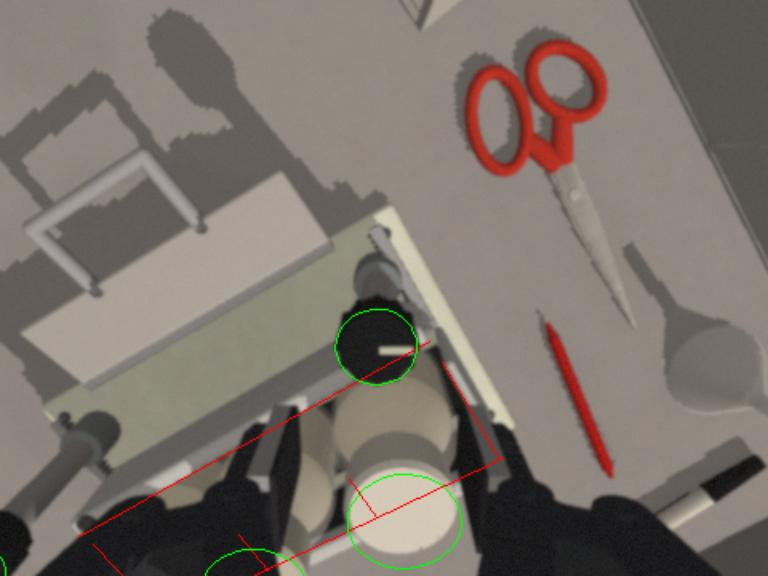

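>>> jog_arm --series '[-0.1,0,0,-4,0,-0.1,0,0,-7,0,-0.1,0,0,-9,0,-0.1,0,0,-9,0,0.7,0,0,-9,0]'

```text
time: 46.68
ee_pos: [685.6, -131.1, 127.3]
orientation: [0.673, -0.671, 0.222, -0.219]
ft_force: [-1.3, 2.1, -4.5]
width: 32.5
```

>>> jog_arm --series '[0.7,0,0,0,0,0.7,0,0,0,0,0.7,0,0,0,-9,0.7,0,0,0,-18,0.7,0,0,0,-27]'

```text
time: 47.3
ee_pos: [685.9, -131.4, 127.3]
orientation: [0.601, -0.601, 0.373, -0.372]
ft_force: [-4.0, 1.5, 1.7]
width: 32.2
```

>>> jog_arm --series '[0.7,0,0,0,-9,0.7,0,0,0,-18,0.7,0,0,0,-27,0.7,0,0,0,-36,0.7,0,0,0,-43]'

```text
time: 47.92
ee_pos: [685.9, -132.1, 127.3]
orientation: [0.422, -0.423, 0.567, -0.567]
ft_force: [-4.7, 0.9, 1.1]
width: 33.0
```

```bash
cat > st.py <<'E'
from h import *
s=telemetry.read_state();x=Rot.from_quat(s["orientation"][[1,2,3,0]]).as_matrix()[:,0]
print(s["time"],s["ee_pos"].round(1),"yaw",np.degrees(np.arctan2(x[1],x[0])).round(1),"F",s["ft_force"].round(1),"M",s["torque"].round(2),s["width"].round(1),s["joint_positions"].round(2))
E
python3 st.py
```

```text
Traceback (most recent call last):
  File "st.py", line 3, in <module>
    print(s["time"],s["ee_pos"].round(1),"yaw",np.degrees(np.arctan2(x[1],x[0])).round(1),"F",s["ft_force"].round(1),"M",s["torque"].round(2),s["width"].round(1),s["joint_positions"].round(2))
                                                                                                                                              ^^^^^^^^^^^^^^^^
AttributeError: 'float' object has no attribute 'round'
```

>>> jog_arm --series '[0.7,0,0,0,-5,0.7,0,0,0,-10,0.7,0,0,0,-10]'

```text
time: 48.3
ee_pos: [686.9, -132.8, 127.3]
orientation: [-0.373, 0.374, -0.599, 0.601]
ft_force: [-2.1, -1.4, 1.0]
width: 32.8
```

```bash
python3 st.py
```

```text
Traceback (most recent call last):
  File "st.py", line 3, in <module>
    print(s["time"],s["ee_pos"].round(1),"yaw",np.degrees(np.arctan2(x[1],x[0])).round(1),"F",s["ft_force"].round(1),"M",s["torque"].round(2),s["width"].round(1),s["joint_positions"].round(2))
                                                                                                                                              ^^^^^^^^^^^^^^^^
AttributeError: 'float' object has no attribute 'round'
```

```bash
sed -i 's/s\["width"\].round(1)/round(s["width"],1)/' st.py; python3 st.py
```

```text
48.3 [ 686.9 -132.8  127.3] yaw -116.2 F [-2.1 -1.4  1. ] M [-0.24  0.47  0.46] 32.8 [-0.51  1.04  1.16  1.77 -1.08  1.12 -0.99]
```

>>> jog_arm --series '[-0.1,0,0,0,0,-0.1,0,0,0,0,-0.1,0,0,4,0,-0.1,0,0,9,0,-0.1,0,0,9,0]'

```text
time: 48.92
ee_pos: [689.1, -133.9, 221.6]
orientation: [-0.375, 0.371, -0.598, 0.603]
ft_force: [-0.2, -0.3, 0.1]
width: 47.2
```

```bash
python3 st.py
python3 - <<'E'
from ov import *
ov('pics/w18.png',(-38,-44),-4)
E
```

```text
48.925 [ 689.1 -133.9  221.6] yaw -116.3 F [-0.2 -0.3  0.1] M [-0.06  0.01  0.07] 47.2 [-0.54  0.95  1.26  1.72 -0.97  1.22 -1.06]
48.975 [ 687.98342324 -132.57226333  218.87308723] [ 0.32313787  0.21474741 -0.06087981] 46.81955399251295
```

View pics/w18.png

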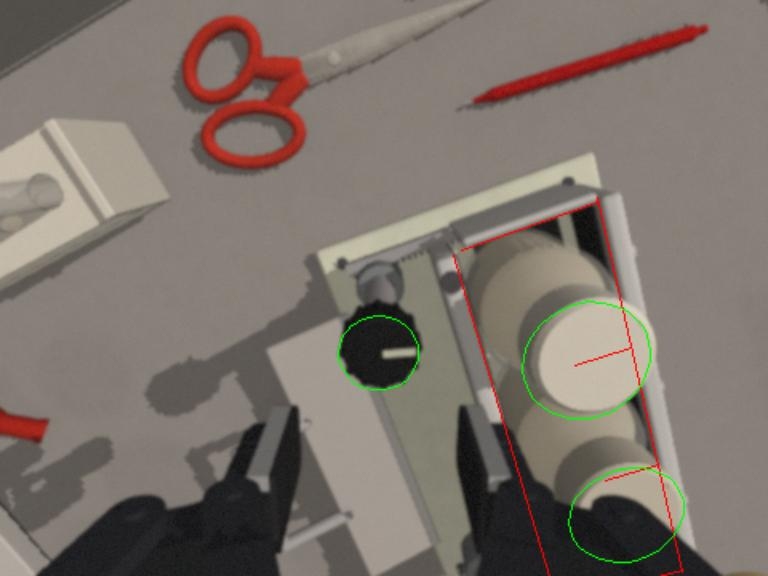

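>>> jog_arm --series '[-0.1,-4,0.4,0,10,-0.1,-9,0.9,0,20,-0.1,-14,1.4,0,30,-0.1,-18,1.9,0,40,-0.1,-21,2.3,0,50]'

```text
time: 49.65
ee_pos: [473.9, -107.6, 214.9]
orientation: [-0.593, 0.593, -0.386, 0.384]
ft_force: [0.2, -1.0, -0.3]
width: 46.9
```

>>> jog_arm --series '[-0.1,-1,0.1,0,10,-0.1,-1.8,0.2,0,20,-0.1,-1.8,0.2,0,30,-0.1,-1.8,0.2,0,30,-0.1,-1.8,0.2,0,30]'

```text
time: 50.28
ee_pos: [458.6, -106.5, 215.8]
orientation: [-0.672, 0.672, -0.222, 0.221]
ft_force: [-0.5, 1.1, -0.1]
width: 46.6
```

```bash
python3 st.py
python3 - <<'E'
from ov import *
ov('pics/w19.png',(-38,-44),-4)
E
```

```text
50.275 [ 458.6 -106.5  215.8] yaw -36.5 F [-0.5  1.1 -0.1] M [ 0.01 -0.04  0.05] 46.6 [-0.63  0.51  1.05  2.22 -0.66  0.77  0.24]
50.325 [ 458.60526103 -106.61894325  215.86120668] [ 0.6201366  -0.82658777 -0.18702457] 47.004354690263696
```

View pics/w19.png

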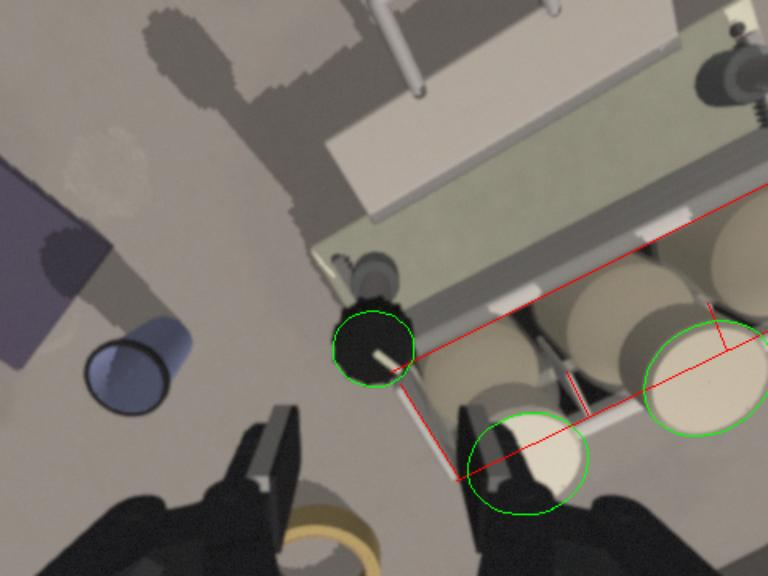

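>>> jog_arm --series '[-0.1,-0.1,0,-4,0,-0.1,-0.1,0,-7,0,-0.1,-0.1,0,-8.9,0,-0.1,-0.1,0,-8.9,0,0.7,-0.1,0,-8.9,0]'

```text
time: 51.0
ee_pos: [456.4, -106.0, 127.5]
orientation: [0.672, -0.671, 0.222, -0.219]
ft_force: [-2.4, 2.1, 0.0]
width: 32.9
```

>>> jog_arm --series '[0.7,0,0,0,0,0.7,0,0,0,0,0.7,0,0,0,-9,0.7,0,0,0,-18,0.7,0,0,0,-27]'

```text
time: 51.62
ee_pos: [456.4, -106.0, 127.5]
orientation: [0.601, -0.601, 0.373, -0.372]
ft_force: [-4.6, 1.9, 1.7]
width: 32.8
```

>>> jog_arm --series '[0.7,0,0,0,-7,0.7,0,0,0,-13,0.7,0,0,0,-13]'

```text
time: 52.0
ee_pos: [457.6, -105.7, 127.5]
orientation: [0.557, -0.556, 0.437, -0.436]
ft_force: [-3.2, 4.4, 4.7]
width: 32.5
```

```bash
python3 st.py
```

```text
52.0 [ 457.6 -105.7  127.5] yaw -76.2 F [-3.2  4.4  4.7] M [0.82 0.59 0.25] 32.5 [-0.55  0.72  1.01  2.29 -1.03  0.71 -0.11]
```

>>> jog_arm --series '[0.7,0,0,0,-3,0.7,0,0,0,-6,0.7,0,0,0,-6]'

```text
time: 52.38
ee_pos: [459.0, -105.7, 127.5]
orientation: [0.534, -0.533, 0.464, -0.464]
ft_force: [-0.1, 4.6, 2.0]
width: 32.8
```

```bash
python3 st.py
```

```text
52.375 [ 459.  -105.7  127.5] yaw -82.0 F [-0.1  4.6  2. ] M [ 0.99 -0.07  0.72] 32.8 [-0.56  0.73  1.03  2.29 -1.04  0.73 -0.19]
```

>>> jog_arm --series '[-0.1,0,0,0,0,-0.1,0,0,0,0,-0.1,0,0,4,0,-0.1,0,0,9,0,-0.1,2,0,14,10]'

```text
time: 53.0
ee_pos: [476.1, -107.8, 268.2]
orientation: [-0.57, 0.572, -0.417, 0.417]
ft_force: [1.0, 1.0, -0.4]
width: 46.7
```

>>> jog_arm --series '[-0.1,2,0,3,10,-0.1,4,0,6,20,-0.1,6,-1,8,30,-0.1,7,-2,8,40,-0.1,7,-3,8,50]'

```text
time: 53.62
ee_pos: [548.6, -138.1, 347.7]
orientation: [-0.694, 0.694, -0.135, 0.136]
ft_force: [-0.7, 0.1, -0.9]
width: 47.0
```

>>> jog_arm --series '[-0.1,0,0,0,10,-0.1,0,0,0,20,-0.1,0,0,0,30,-0.1,0,0,0,40,-0.1,0,0,0,50]'

```text
time: 54.25
ee_pos: [547.5, -138.0, 347.3]
orientation: [-0.686, 0.687, 0.17, -0.17]
ft_force: [0.7, -0.1, 0.4]
width: 46.9
```

>>> jog_arm --series '[-0.1,0,0,0,10,-0.1,0,0,0,20,-0.1,0,0,0,30,-0.1,0,0,0,40,-0.1,0,0,0,50]'

```text
time: 54.88
ee_pos: [547.5, -138.0, 347.2]
orientation: [-0.55, 0.551, 0.444, -0.444]
ft_force: [0.3, 0.1, 0.1]
width: 47.1
```

>>> jog_arm --series '[-0.1,0,0,0,6,-0.1,0,0,0,6,-0.1,0,0,0,6,-0.1,0,0,0,6]'

```text
time: 55.38
ee_pos: [547.7, -137.0, 347.2]
orientation: [-0.527, 0.527, 0.471, -0.471]
ft_force: [-0.4, 0.2, -0.1]
width: 47.0
```

```bash
python3 st.py
python3 - <<'E'
from ov import *
im,c=ov('pics/w20.png',(-38,-38),0)
for r in pinpoint("wrist","flap_handle")+pinpoint("wrist","bar_mid"): print(r["conf"],r["xy"],qi(onz(c,r["xy"],48)),qi(onz(c,r["xy"],74)))
E
```

```text
55.375 [ 547.7 -137.   347.2] yaw 83.6 F [-0.4  0.2 -0.1] M [-0.04 -0.01 -0.03] 47.0 [-0.27  0.31  0.56  1.88 -0.19  1.01  1.83]
55.425 [ 547.71331447 -136.85343864  347.24346299] [-0.04898444 -0.00909434 -0.6044771 ] 46.667545661406834
0.75 [425.4, 203.8] [-208.6   -4.9] [-199.9  -10.9]
0.92 [293.7, 209.8] [-34.1   3. ] [-35.9  -3.6]
```

View pics/w20.png

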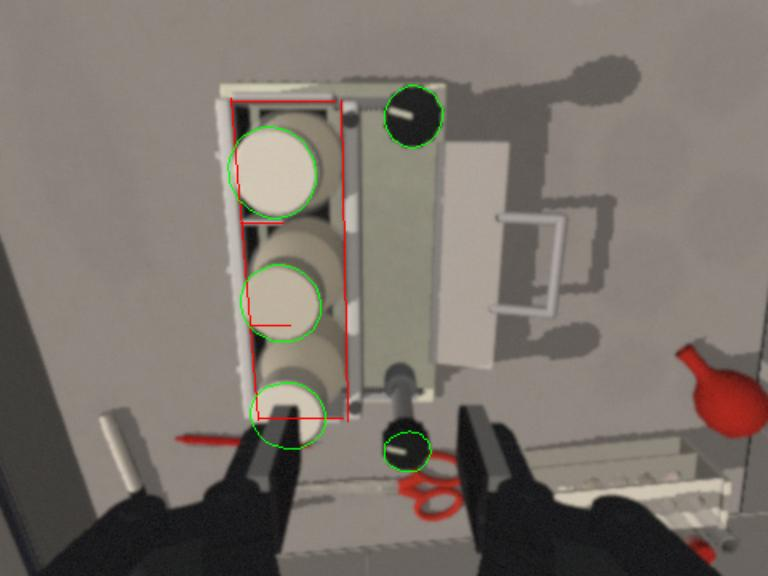

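Run:
```python
from ov import *
c=camera_params("wrist")
from scipy.optimize import minimize
H=lambda th,y=0:T(q,[-113-105*np.sin(th),y,12+105*np.cos(th)])
for uv in [(430,205.6),(425.4,203.8)]:
    r=least_squares(lambda p:(proj(c,H(p[0],p[1]))[0]-uv),[1.2,0]); print(r.x,r.fun,H(*r.x).round(1))
for n,uv in [("scene",(312.6,279.9)),("side",(302.8,291.7))]:
    cc=camera_params(n); r=least_squares(lambda p:(proj(cc,H(p[0],p[1]))[0]-uv),[1.2,0]); print(n,r.x,r.fun,H(*r.x).round(1))
im=cv2.imread("pics/w20_raw.png")
for th,col in ((1.15,(0,0,255)),(1.25,(0,255,0)),(1.35,(255,0,0))):
    u=proj(c,np.r_[H(th,-40),H(th,40)]).round().astype(int); cv2.line(im,tuple(map(int,u[0])),tuple(map(int,u[1])),col,1)
    e=lambda y:T(q,[-113-60*np.sin(th),y,12+60*np.cos(th)])
    u=proj(c,np.r_[e(-100),e(100)]).round().astype(int); cv2.line(im,tuple(map(int,u[0])),tuple(map(int,u[1])),col,1)
cv2.imwrite("pics/w20f.png",cv2.resize(im[110:290,330:460],None,fx=4,fy=4)[:600])
for th in np.arange(1.3,-.05,-.1): print(round(th,2),H(th).round(1))
```

```text
[ 1.24197986 -2.38615715] [-2.60455913 -0.28759218] [[582.9   7.7  45.9]]
[1.47641163 1.13634806] [-9.54969437e-12 -9.15179044e-12] [[587.   12.4  21.9]]
scene [1.34450242 4.33156085] [ 2.02362571e-11 -5.74118530e-12] [[589.9   9.9  35.6]]
side [ 1.3427499  -1.20569997] [4.16662260e-11 1.28466127e-11] [[584.4  10.5  35.7]]
1.3 [[585.5   9.2  40.1]]
1.2 [[585.2   5.9  50. ]]
1.1 [[584.7   1.7  59.6]]
1.0 [[584.1  -3.5  68.7]]
0.9 [[583.4  -9.6  77.3]]
0.8 [[582.7 -16.5  85.2]]
0.7 [[581.9 -24.1  92.3]]
0.6 [[580.9 -32.4  98.7]]
0.5 [[580.  -41.3 104.1]]
0.4 [[578.9 -50.7 108.7]]
0.3 [[577.9 -60.5 112.3]]
0.2 [[576.8 -70.6 114.9]]
0.1 [[575.6 -80.9 116.5]]
-0.0 [[574.5 -91.3 117. ]]
```

View pics/w20f.png

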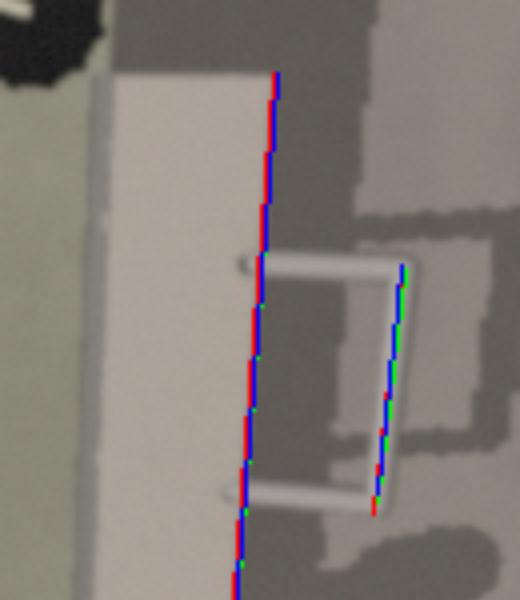

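>>> jog_arm --series '[0.4,1,4,-2,0,0.4,2,9,-6,0,0.4,3,13,-11,0,0.4,3.7,14.5,-16,0,0.4,3.7,14.5,-19,0]' --grip_force 20

```text
time: 56.2
ee_pos: [584.2, 11.4, 154.4]
orientation: [0.527, -0.525, -0.472, 0.473]
ft_force: [0.3, -0.8, 0.5]
width: 25.8
```

>>> jog_arm --series '[0.4,0,0,-2,0,0.4,0,0,-2,0,0.4,0,0,-2,0]'

```text
time: 56.58
ee_pos: [585.5, 8.0, 138.1]
orientation: [-0.527, 0.527, 0.472, -0.471]
ft_force: [0.3, -1.2, 0.3]
width: 26.0
```

```bash
python3 st.py
python3 - <<'E'
from ov import *
im,c=ov('pics/w21.png',(-38,-38),0)
H=lambda th,y=0:T(q,[-113-105*np.sin(th),y,12+105*np.cos(th)])
im=cv2.imread("pics/w21_raw.png")
for th,col in ((1.15,(0,0,255)),(1.25,(0,255,0)),(1.35,(255,0,0))):
    u=proj(c,np.r_[H(th,-40),H(th,40)]).round().astype(int); cv2.line(im,tuple(map(int,u[0])),tuple(map(int,u[1])),col,1)
cv2.imwrite("pics/w21f.png",im)
E
```

```text
56.575 [585.5   8.  138.1] yaw 83.6 F [ 0.3 -1.2  0.3] M [ 0.05 -0.   -0.01] 26.0 [-0.36  0.59  0.39  2.02 -0.38  0.6   1.74]
56.625 [585.66525339   8.01617727 138.38859662] [0.59280189 0.3548486  1.51814586] 26.032581319809584
```

View pics/w21f.png

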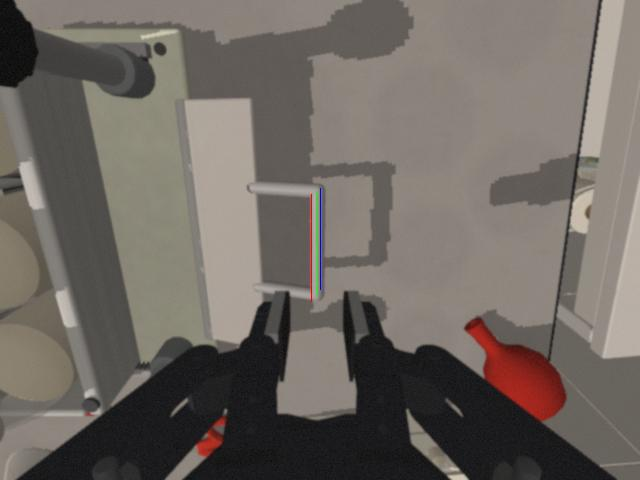

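>>> jog_arm --series '[0.4,0,0,-4,0,0.4,0,0,-7,0,0.4,0,0,-9,0,0.4,0,0,-10.4,0,0.4,0,0,-10.4,0]'

```text
time: 57.3
ee_pos: [584.6, 8.1, 32.9]
orientation: [0.527, -0.527, -0.471, 0.472]
ft_force: [-0.0, -0.6, 0.5]
width: 25.5
```

>>> jog_arm --series '[0.95,0,0,0,0,0.95,0,0,0,0,0.95,0,0,0,0]' --grip_force 20

```text
time: 57.68
ee_pos: [585.4, 8.8, 34.1]
orientation: [-0.527, 0.527, 0.472, -0.471]
ft_force: [-0.1, 1.6, 1.8]
width: 9.2
```

```bash
python3 st.py
python3 - <<'E'
from ov import *
ov('pics/w22.png',(-38,-38),0)
E
```

```text
57.675 [585.4   8.8  34.1] yaw 83.7 F [-0.1  1.6  1.8] M [ 0.36 -0.09 -0.  ] 9.2 [-0.28  0.74  0.27  2.05 -0.47  0.4   1.82]
57.725 [585.42147262   8.8527433   33.99084644] [0.59320031 3.51938422 2.06469522] 8.88572115487211
```

View pics/w22_raw.png

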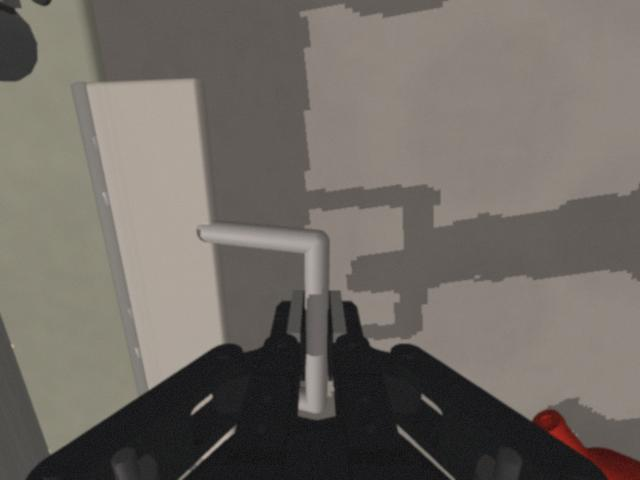

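>>> jog_arm --series '[0.95,0,-0.3,0.9,0,0.95,-0.1,-0.7,1.9,0,0.95,-0.1,-1.2,2.8,0,0.95,-0.2,-1.8,3.6,0,0.95,-0.3,-2.5,4.4,0]'

```text
time: 58.4
ee_pos: [582.6, -15.7, 78.5]
orientation: [0.527, -0.527, -0.473, 0.471]
ft_force: [2.9, 5.9, 2.1]
width: 8.9
```

```bash
python3 st.py
```

```text
58.4 [582.6 -15.7  78.5] yaw 83.7 F [2.9 5.9 2.1] M [ 1.33 -0.54 -0.04] 8.9 [-0.27  0.67  0.31  2.05 -0.43  0.48  1.82]
```

Going well; continue the arc.

>>> jog_arm --series '[0.95,-0.1,-0.8,0.7,0,0.95,-0.2,-1.6,1.4,0,0.95,-0.3,-2.5,1.9,0,0.95,-0.4,-3.4,2.4,0,0.95,-0.5,-4.4,2.7,0]'

```text
time: 59.02
ee_pos: [577.6, -59.8, 106.3]
orientation: [0.527, -0.527, -0.473, 0.471]
ft_force: [1.2, 5.2, 5.6]
width: 9.1
```

>>> jog_arm --series '[0.95,-0.1,-1,0.3,0,0.95,-0.2,-2,0.4,0,0.95,-0.3,-3,0.5,0,0.95,-0.3,-3.4,0.5,0,0.95,-0.3,-3.4,0.5,0]'

```text
time: 59.65
ee_pos: [573.9, -91.3, 110.3]
orientation: [0.528, -0.525, -0.473, 0.471]
ft_force: [0.9, 10.6, 9.4]
width: 9.2
```

```bash
python3 st.py
python3 - <<'E'
from ov import *
ov('pics/w23.png',(-38,-38),0)
im=read_camera("side");cv2.imwrite("pics/side23.png",im[:,:,::-1])
E
```

```text
59.65 [573.9 -91.3 110.3] yaw 83.7 F [ 0.9 10.6  9.4] M [ 2.12 -0.16 -0.08] 9.2 [-0.15  0.62  0.33  2.04 -0.39  0.54  1.92]
59.7 [573.9275775  -91.35841325 110.22948028] [0.63675329 9.51111095 9.34713099] 9.117221992574667
```

View pics/w23_raw.png

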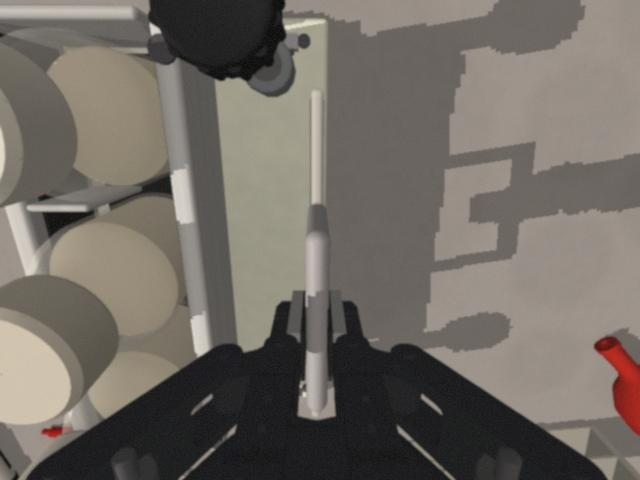

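View pics/side23.png

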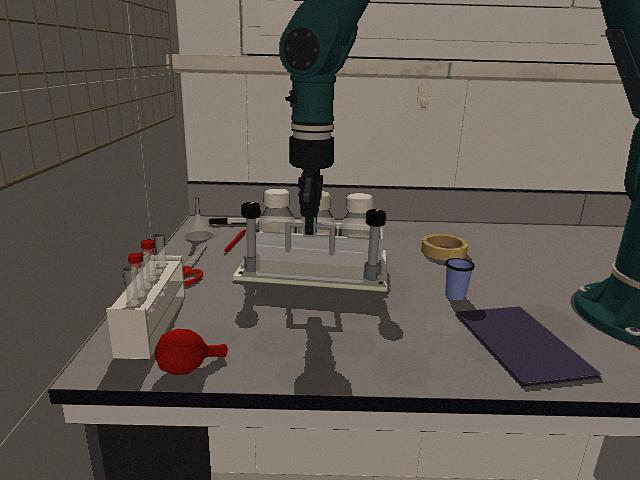

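>>> jog_arm --series '[0.95,0,-0.3,0,0,0.95,0,-0.5,0,0,0.95,0,-0.5,0,0]'

```text
time: 60.18
ee_pos: [573.9, -91.5, 110.2]
orientation: [0.529, -0.522, -0.475, 0.471]
ft_force: [0.5, 17.2, 12.3]
width: 9.3
```

```bash
python3 st.py
```

```text
60.175 [573.9 -91.5 110.2] yaw 83.9 F [ 0.5 17.2 12.3] M [ 3.6  -0.14 -0.06] 9.3 [-0.15  0.62  0.33  2.04 -0.39  0.55  1.93]
```

>>> jog_arm --series '[0.95,0,0.4,0,0,0.3,0,0.5,0,0,0.3,0,0.5,0,0,0.3,0,0.5,0,0,0.3,0,0.5,0,0]'

```text
time: 60.8
ee_pos: [573.2, -95.8, 109.1]
orientation: [-0.527, 0.527, 0.471, -0.472]
ft_force: [-0.7, -0.3, -0.1]
width: 30.2
```

>>> jog_arm --series '[0.3,0,0,2,0,0.3,0,0,6,0,0.3,0,0,11,0,0.3,0,0,17,0,0.3,-1,0,22,0]'

```text
time: 61.42
ee_pos: [564.3, -95.2, 331.5]
orientation: [-0.526, 0.528, 0.472, -0.471]
ft_force: [0.5, 0.8, 0.9]
width: 30.1
```

>>> jog_arm --series '[0.3,-2,-2,2,0,0.3,-3,-4,2,0,0.3,-3,-4,2,0,0.3,-3,-4,2,0]'

```text
time: 61.92
ee_pos: [533.9, -133.9, 348.8]
orientation: [0.527, -0.526, -0.472, 0.472]
ft_force: [0.2, 0.2, 0.4]
width: 29.9
```

```bash
python3 st.py
python3 - <<'E'
from ov import *
im,c=ov('pics/w24.png',(-38,-38),0)
im=read_camera("side");cv2.imwrite("pics/side24.png",cv2.resize(im[150:310,210:420],None,fx=3.5,fy=3.5)[:,:,::-1])
n="side"; cc=camera_params(n); H=lambda th,y=0:T(q,[-113-105*np.sin(th),y,12+105*np.cos(th)])
for r in pinpoint(n,"flap_handle"): print(r["conf"],r["xy"],proj(cc,H(0)),proj(cc,H(.1)))
E
```

```text
61.925 [ 533.9 -133.9  348.8] yaw 83.7 F [0.2 0.2 0.4] M [-0.03 -0.03  0.02] 29.9 [-0.26  0.28  0.53  1.9  -0.17  1.    1.81]
61.975 [ 534.11446066 -133.51392769  348.68427638] [ 0.06516434 -0.66587861 -0.05922449] 30.03847463573104
0.75 [313.1, 225.4] [[310.78904349 224.70082833]] [[310.0460772  226.91824197]]
```

View pics/w24.png

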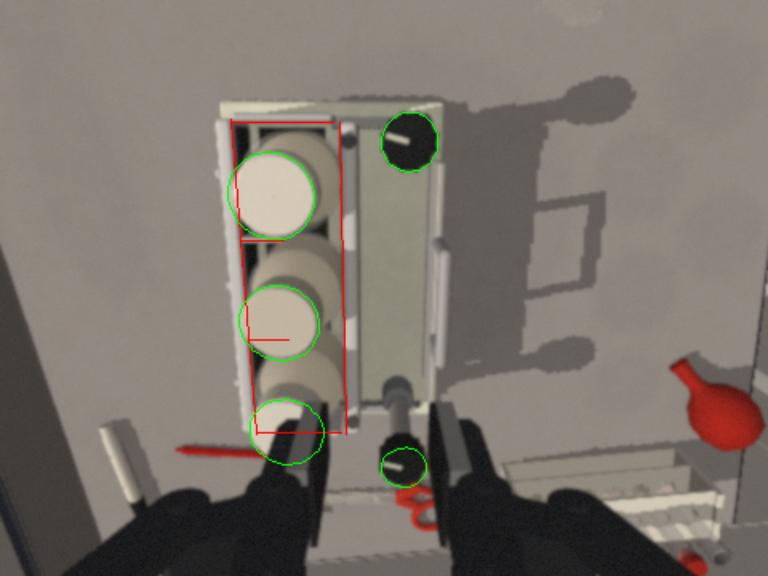

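View pics/side24.png

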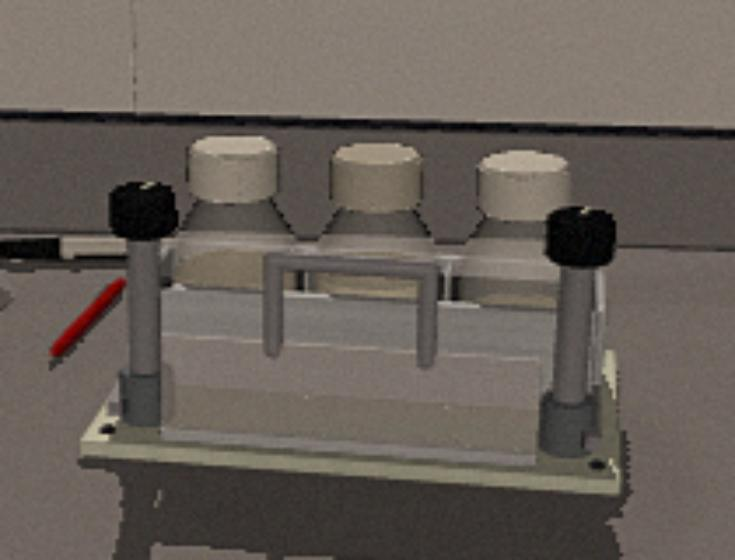

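Run:
```python
from ov import *
c=camera_params("wrist");read_camera("wrist")
H=lambda th,y=0:T(q,[-113-105*np.sin(th),y,12+105*np.cos(th)])
Z=lambda u:((u-[80,40])*1.6).round(1)
for th in (0,.05,.1): print(th,Z(proj(c,np.r_[H(th,-40),H(th,40)])).tolist())
im=cv2.imread("pics/w24_raw.png");cv2.imwrite("pics/w24z.png",cv2.resize(im[170:290,320:390],None,fx=5,fy=5))
from caps import caps
for x in caps(z=146)[1]:
    if max(x[2])<60: print(x[:3],qi(x[4]))
```

```text
0 [[445.9, 254.9], [441.3, 360.8]]
0.05 [[453.4, 254.9], [448.4, 360.7]]
0.1 [[460.8, 254.8], [455.3, 360.5]]
```

View pics/w24z.png

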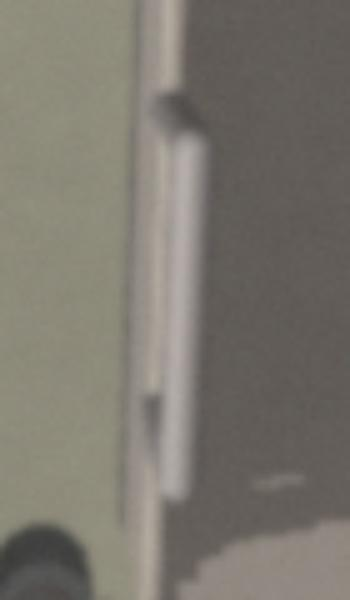

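```bash
python3 -c "
from bench import order,telemetry
print(order.job_done(), telemetry.read_state()['time'])"
```

```text
the job is handed in; nothing more can be done
the job is handed in; nothing more can be done
```

All three bottles are loaded and released, the clamp bar is wound home and the flap is closed. I handed the job in at about 62 s, with the arm raised clear of everything.

- **Bottles:** After the third was placed, the middle bottle had moved about 9 mm along the row. I picked it up again and set it back. Before winding, all three stood within about 3 mm of their places, by the wrist camera.
- **Clamp bar:** I turned knobs a and b alternately in six steps: 40°, 80°, 80°, 80°, then about 75° and 35° to the stops. The lead never exceeded about 0.7 rad. Both knobs resisted at the end, both marks show about 195° of turn, and the bar's edge lies square at home (x = -38 mm).
- **Flap:** I swung it up by its handle until it met its stop; pushing further raised the force to 17 N with no movement. After release, the handle lies within about 1 pixel of its closed position.

One check gave nothing: the last automatic measurement of the cap positions returned no values. For where the bottles ended up I rely on the final wrist and side pictures, which show all three upright between the jaw and the bar.

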